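# Load the bench sampler

### The job

Get the sampler ready and set it running: take every black cover off the pockets and stack the covers flat in one neat, squarely aligned pile centred on the small steel stand, and drop each white sample cup upright into a pocket of its own, fully down. When all of that is done, press the white start button fully and let it spring back; leave the jar, beaker, wash bottle, dish and spoon where they are.

Things in the scene. Friction and masses are not known exactly. Their poses are not given: they have to be found in the camera images.
- sampler: Low white bench sampler, fixed: 350 mm (x) by 340 mm (y -90 to +250), deck 72 mm high. Origin on the bench under the axis of its tower (110 mm across, 250 mm high; head 90 mm wide from y +30 to -100 mm); z up. Four pockets on an arc of 160 mm radius round the tower, on its +y side, 88 mm apart; start button beyond them at x 0, y 222 mm.
- pocket0 (a point): Centre of the mouth of sampler pocket 0, level with the deck top; z up. Round bore 45 mm across, 32 mm deep, flat floor, in an aluminium deck plate. A cup standing in it projects 18 mm above the deck. Empty at the start, open or hidden under a cover.
- pocket1 (a point): Centre of the mouth of sampler pocket 1, level with the deck top; z up. Round bore 45 mm across, 32 mm deep, flat floor, in an aluminium deck plate. A cup standing in it projects 18 mm above the deck. Empty at the start, open or hidden under a cover.
- pocket2 (a point): Centre of the mouth of sampler pocket 2, level with the deck top; z up. Round bore 45 mm across, 32 mm deep, flat floor, in an aluminium deck plate. A cup standing in it projects 18 mm above the deck. Empty at the start, open or hidden under a cover.
- pocket3 (a point): Centre of the mouth of sampler pocket 3, level with the deck top; z up. Round bore 45 mm across, 32 mm deep, flat floor, in an aluminium deck plate. A cup standing in it projects 18 mm above the deck. Empty at the start, open or hidden under a cover.
- cup0: White plastic sample cup, straight-sided, 40 mm across, 50 mm tall, 40 to 85 g. Origin at the centre of its underside, z up out of its mouth. Stands on the bench at the start. All cups are alike; absent (None from the start) in some runs.
- cup1: White plastic sample cup, straight-sided, 40 mm across, 50 mm tall, 40 to 85 g. Origin at the centre of its underside, z up out of its mouth. Stands on the bench at the start. All cups are alike; absent (None from the start) in some runs.
- cup2: White plastic sample cup, straight-sided, 40 mm across, 50 mm tall, 40 to 85 g. Origin at the centre of its underside, z up out of its mouth. Stands on the bench at the start. All cups are alike; absent (None from the start) in some runs.
- cup3: White plastic sample cup, straight-sided, 40 mm across, 50 mm tall, 40 to 85 g. Origin at the centre of its underside, z up out of its mouth. Stands on the bench at the start. All cups are alike; absent (None from the start) in some runs.
- cover0: Flat rigid round pocket cover, black plastic disc 56 mm across, 12 mm thick, 50 g, both faces flat. Origin at the centre of its underside, z up. At the start it lies loose over the pocket of the same number, on the deck. All alike; absent (None from the start) in some runs.
- cover1: Flat rigid round pocket cover, black plastic disc 56 mm across, 12 mm thick, 50 g, both faces flat. Origin at the centre of its underside, z up. At the start it lies loose over the pocket of the same number, on the deck. All alike; absent (None from the start) in some runs.
- cover2: Flat rigid round pocket cover, black plastic disc 56 mm across, 12 mm thick, 50 g, both faces flat. Origin at the centre of its underside, z up. At the start it lies loose over the pocket of the same number, on the deck. All alike; absent (None from the start) in some runs.
- cover3: Flat rigid round pocket cover, black plastic disc 56 mm across, 12 mm thick, 50 g, both faces flat. Origin at the centre of its underside, z up. At the start it lies loose over the pocket of the same number, on the deck. All alike; absent (None from the start) in some runs.
- stand_top (a point): Centre of the top face of the small round steel stand, 48 mm across and 20 mm high (foot 64 mm across, 5 mm high), fixed to the bench; z up. The pile of covers goes here, centred.
- start (a joint): Travel of the start button: 0 out, 0.006 m fully down; springs back, fully down takes 5 N.
- start_top (a point): Centre of the top of the white start button, 28 mm across, in a black housing on the deck; press straight down.
- jar: Short amber jar with black cap, 50 mm across, 58 mm tall, among the cups; not a sample cup. Origin at its underside (centre). Leave alone.
- beaker: Glass beaker, 60 mm across, 60 mm tall, among the cups; not a sample cup. Origin at its underside (centre). Leave alone.
- spoon: Narrow steel sampling spoon 170 mm long lying on the bench. Origin at its underside (centre). Leave alone.
- wash: White wash bottle, 60 mm across, 100 mm tall. Origin at its underside (centre). Leave alone.
- dish: Shallow white ceramic dish, 70 mm across, 28 mm tall. Origin at its underside (centre). Leave alone.
Mind the look-alikes: they are no part of the job. What is shaped like the cover2 but orange or pink is not meant.

How it is judged:
By the outcome, as a careful person would: the job done as asked, in the order asked, and still so for the second after the job is handed in, with the robot touching nothing.
Of cup0, cup1, cup2, cup3 only 3 to 4 are there at a start; the rules pass over those that are not, and their reading is None.
Of cover0, cover1, cover2, cover3 only 3 to 4 are there at a start; the rules pass over those that are not, and their reading is None.
At some moment in a run one of cup0, cup1, cup2, cup3 may be knocked a few centimetres aside while the robot is not near it.
It also fails if it takes over 210 s, if anything falls off the work surface, if the arm or the gripper's body presses on something with over 40 N, if the wrist force passes 120 N, or if a joint passes its speed limit or range.

### The arm

A 6-joint arm with a two-finger parallel gripper is mounted at the origin on the work surface. World frame = base frame: x ahead of the robot, y to its left, z up, the work surface at z = 0. Lengths are in m, angles in rad, forces in N, time in s.
With the tool pointing down it reaches from about 0.325 to 0.85 m from the base axis. Payload 15.5 kg.
Tool frame: the origin (TCP) lies at the very end of the fingers, on their centre line; the grasp point (between the pads) lies env.pinch_z behind it (env.pinch_z is the distance from the TCP to the grasp point, in m); z points along the fingers, y is the line along which they close (so a half turn about z gives the same grasp; the last joint's range is limited). The gripper opens to 91 mm and grips with 3 to 60 N. Pads are 32 mm wide; open, the fingers measure 118 mm over their backs; the gripper's body (76 mm by 178 mm) begins 60 mm behind the grasp point.
Start: joints at [1.159, 0.494, 1.345, -0, 1.302, -0.096], TCP at [0.194, 0.594, 0.189] pointing down, gripper open.
Joint ranges: [-2.91, 2.91], [-0.82, 2.16], [0.22, 2.67], [-1.22, 4.37], [0.12, 2.79], [-3.08, 3.08]. Speed limits (rad/s): [1.89, 1.89, 2.57, 3.01, 3.01, 3.01].

### API

Orientations are given as a 3x3 rotation matrix whose columns are the frame's x, y, z axes.
In Python, from station import readout, eyes, env gives the robot as it stands. The module is installed in compiled form; this text tells all that it offers.
- The arm moves only by the tool jog_arm, never from a script. Its arguments are lists of equal length, an entry for each row: "linear": the shift along the world's x, y, z scaled (see below), a list of three; "angular": the turn, a rotation vector about the world's x, y, z scaled (see below), a list of three; "claw": the opening, from 0 (shut) to 1 (fully open). In form: {"linear": [[x, y, z], ...], "angular": [[wx, wy, wz], ...], "claw": [claw, ...]}. A call has 1 to 20 rows; each row shifts and turns the commanded pose from where the row before left it; what a row does not reach is not made up. The controller multiplies each number of a shift by 0.2 m and each number of a turn by pi/2 rad. A row lasts 1/8 s, in which the tool goes at most 62.5 mm and 10.7 degrees, less where a joint would pass 70% of its speed; a pose out of reach is approached as far as the arm can. A call with a number of a shift or a turn outside -1 to 1 is refused whole. A call with a gripper value outside its range is refused whole. The fingers move at their own pace and stop on an object; "squeeze" is the grip in N (left out, the last holds). Time passes only in rows, so rows that do not move let the fingers close. It gives the time, the measured TCP pose, the force, the opening and the grip force at its end, in the units of the state.
- readout.observe(): the state, without advancing time (a new reading comes with each control period).
- eyes.camera(name): name is "side" or "top" or "wrist"; returns a dict with "pixels" (480x640x3 uint8, red, green, blue), "K" (3x3 intrinsics, pixels), "k1" (the pictures are not rectified: a ray, as slopes to the right and down, at radius r is drawn at 1 + k1 r^2 times it, then the intrinsics apply), "world_from_camera" (4x4, takes a point from camera to world coordinates); the wrist camera has in their place "mount" (4x4, takes a point from camera to tool coordinates, whose origin is the TCP and whose axes are the flange's). Camera axes: x right, y down, z forward; pixel columns grow to the right and rows downward; lengths in m; the calibration is good to about 2 mm. A picture is of the moment at which its call begins: read the wrist's pose just before it. There is no depth.
- env.close_job(): hands the job in; it is judged then, once.
The state is a dict: "clock": time; "q": joint angles; "joint_velocities": joint speeds; "effort": joint torques, N m; "tcp_pos": TCP position; "tool_rot": TCP orientation; "ft_force": force on the tool from outside, world axes, zero at the start; "moment": the same for the moment, N m; "opening": opening from 0.0 (shut) to 1.0 (fully open); "grip_force": force on a finger pad.
Only numpy, scipy, OpenCV 4.12 (cv2) and the standard library are available. Lean on these libraries where they do the work, as an engineer would, in place of code of your own. Each camera call takes 0.05 s, during which the arm holds its last target. There are 200 camera calls.

## Working session

There is one attempt and no reset: what is moved stays moved. The work goes in short steps, Python scripts to look and compute and a tool call to move; the robot and the scene stay as the last step left them, time stands still between calls to the robot, and variables do not carry over. Pictures are saved under pics/ and viewed, at most 14 in all, crops included, and the job is handed in when it is done.

Besides the shell and the picture viewer there is one more tool, called after ">>>" by a JSON object that holds its "api" and its "payload". jog_arm: Moves the arm, as the interface text tells. Shifts and turns lie within -1 to 1; 1 stands for 0.2 m of shift or pi/2 rad of turn. Its arguments: {"type":"object","properties":{"linear":{"type":"array","items":{"type":"array","items":{"type":"number","minimum":-1,"maximum":1}}},"angular":{"type":"array","items":{"type":"array","items":{"type":"number","minimum":-1,"maximum":1}}},"claw":{"type":"array","items":{"type":"number"}},"squeeze":{"type":"number"}},"required":["linear","angular","claw"]}

```bash
mkdir -p pics; ls
python3 - <<'E'
from station import readout, eyes, env
import cv2,numpy as np
s=readout.observe(); print(s['clock'],s['tcp_pos'],np.round(s['tool_rot'],3).tolist(),env.pinch_z,s['opening'])
for n in("top","side"):
    c=eyes.camera(n); cv2.imwrite(f"pics/{n}0.png",c["pixels"][:,:,::-1])
    print(n,c["K"].tolist(),c["k1"],np.round(c["world_from_camera"],4).tolist())
c=eyes.camera("wrist");cv2.imwrite("pics/wrist0.png",c["pixels"][:,:,::-1]);print(c["K"].tolist(),c["k1"],c["mount"].tolist())
E
```

```text
pics
0.0 [0.19393943 0.59372932 0.18812761] [[-0.951, 0.311, -0.0], [0.311, 0.951, -0.001], [0.0, -0.001, -1.0]] 0.0188 0.996744515367562
top [[526.8862204826193, 0.0, 314.88825745258765], [0.0, 526.8862204826193, 236.49840978536724], [0.0, 0.0, 1.0]] 0.012391447361379567 [[-0.1055, -0.9736, 0.2026, 0.3488], [-0.9944, 0.1036, -0.0203, 0.0445], [-0.0012, -0.2036, -0.979, 1.1159], [0.0, 0.0, 0.0, 1.0]]
side [[497.55714340677895, 0.0, 318.1932097889304], [0.0, 497.55714340677895, 231.5244464719598], [0.0, 0.0, 1.0]] -0.1355031571399728 [[0.8975, -0.293, 0.3297, 0.2327], [-0.4408, -0.621, 0.6481, -0.6227], [0.0148, -0.727, -0.6865, 0.7554], [0.0, 0.0, 0.0, 1.0]]
[[348.70824556801267, 0.0, 315.6274169038383], [0.0, 348.70824556801267, 238.34760290158866], [0.0, 0.0, 1.0]] -0.06170075960989196 [[-0.0009379503007680017, -0.9561286845784717, -0.2929454877199411, 0.08353123287462745], [0.9999995028599802, -0.0007976624292466737, -0.0005983430795482677, 5.989610245293875e-05], [0.0003384213722035537, -0.29294590330108705, 0.9561289574163541, -0.19552594162272288], [0.0, 0.0, 0.0, 1.0]]
```

View pics/top0.png

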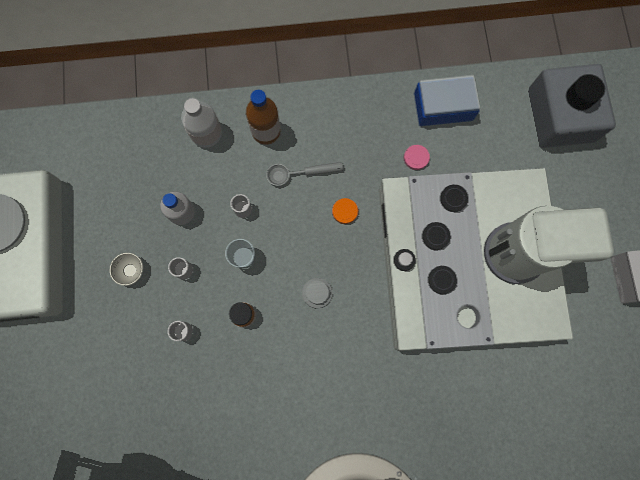

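View pics/side0.png

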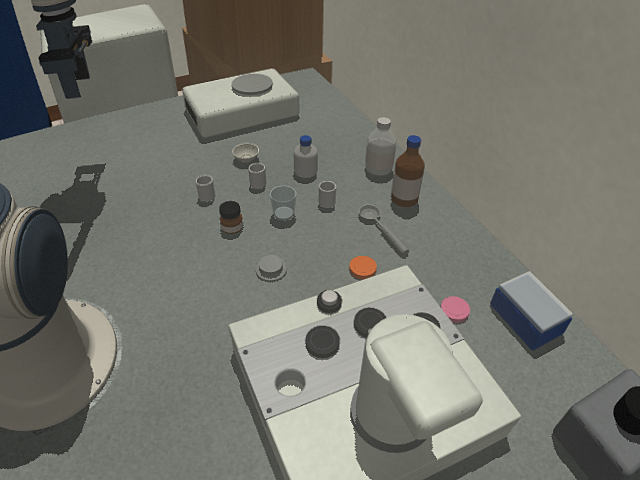

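The top view shows three black covers at (454,198), (436,236) and (442,280), with the open pocket at (468,316) and the start button at (404,260). White cups are at (240,205), (179,268) and (179,331), and the stand is at (316,292).

Look-alikes to avoid:
- orange disc (345,211)
- pink disc (417,157)
- jar cap (242,314)
- beaker (240,254)
- dish (127,269)
- wash bottle (175,207)
- button housing (404,260)

I choose the three black discs on the deck plate.

```bash
cat > h.py <<'E'
from station import readout, eyes, env
import cv2,numpy as np
def grab(n):
    s=readout.observe(); c=eyes.camera(n)
    if n=="wrist":
        T=np.eye(4);T[:3,:3]=s["tool_rot"];T[:3,3]=s["tcp_pos"]; c["W"]=T@c["mount"]
    else: c["W"]=np.array(c["world_from_camera"])
    return c
def ray(c,p):
    K=np.array(c["K"]);d=np.array([(p[0]-K[0,2])/K[0,0],(p[1]-K[1,2])/K[1,1]])
    u=d.copy()
    for _ in range(20): u=d/(1+c["k1"]*(u@u))
    return c["W"][:3,3],c["W"][:3,:3]@np.array([u[0],u[1],1.])
def onz(c,p,z):
    o,v=ray(c,p); return o+v*(z-o[2])/v[2]
def proj(c,P):
    q=np.linalg.inv(c["W"])@np.append(P,1);u=q[:2]/q[2];u=u*(1+c["k1"]*(u@u));K=np.array(c["K"])
    return np.array([u[0]*K[0,0]+K[0,2],u[1]*K[1,1]+K[1,2]])
def fit(c,mask,z,lo,hi,hull=True):
    """round things of diameter lo..hi (m) in mask, seen on plane z: centre, diameter (min circle), px"""
    out=[]
    for k in cv2.findContours(mask.astype(np.uint8),cv2.RETR_LIST,cv2.CHAIN_APPROX_NONE)[0]:
        if len(k)<12: continue
        P=np.array([onz(c,p,z)[:2] for p in k[:,0].astype(float)])
        (x,y),r=cv2.minEnclosingCircle((P*1000).astype(np.float32))
        A=np.c_[P,np.ones(len(P))];s=np.linalg.lstsq(A,(P**2).sum(1),rcond=None)[0]
        ctr=s[:2]/2; R=np.sqrt(s[2]+ctr@ctr); res=np.std(np.hypot(*(P-ctr).T)-R)
        if lo<2*R<hi: out.append((np.round(ctr*1000,1).tolist(),round(2000*R,1),round(2*r,1),round(1000*res,1),k[:,0].mean(0).round().tolist()))
    return out
E
python3 - <<'E'
from h import *
c=grab("top");im=c["pixels"];hsv=cv2.cvtColor(im,cv2.COLOR_RGB2HSV);g=hsv[...,2]
print("dark z.084");[print(o) for o in fit(c,g<55,.084,.03,.075) if 380<o[4][0]<500 and 150<o[4][1]<340]
sub=cv2.resize(im[170:350,380:500],None,fx=4,fy=4,interpolation=cv2.INTER_CUBIC)
cup=cv2.resize(im[180:350,150:340],None,fx=4,fy=4,interpolation=cv2.INTER_CUBIC)
o=np.zeros((600,800,3),np.uint8);a=cv2.resize(sub,(400,600));b=cv2.resize(cup,(400,358));o[:,:400]=a;o[:358,400:]=b
cv2.imwrite("pics/crop1.png",o[:,:,::-1])
for nm,p,z in(("open",(468,316),.072),("btn",(404,260),.09),("cupA",(240,204),.05),("cupB",(179,267),.05),("cupC",(178,330),.05),("stand",(316.5,292),.02),("scr1",(413.5,181),.072),("scr2",(466,177.5),.072),("scr3",(432,343.5),.072),("scr4",(488.5,339.5),.072),
 ("jar",(242,313),.058),("beaker",(240,250),.06)): print(nm,onz(c,p,z).round(4))
E
```

```text
dark z.084
([450.0, -216.5], np.float64(53.5), 56.0, np.float64(0.6), [442.0, 280.0])
([499.0, -149.7], np.float64(31.5), 33.7, np.float64(0.6), [405.0, 259.0])
([497.1, -147.8], np.float64(40.9), 44.2, np.float64(0.7), [404.0, 260.0])
([500.1, -336.9], np.float64(31.1), 46.9, np.float64(6.0), [498.0, 248.0])
([538.4, -217.9], np.float64(53.9), 56.9, np.float64(0.7), [436.0, 236.0])
([580.5, -120.8], np.float64(39.8), 68.3, np.float64(9.6), [384.0, 220.0])
([612.2, -265.5], np.float64(54.2), 57.5, np.float64(0.8), [454.0, 198.0])
open [ 0.375  -0.2586  0.072 ]
btn [ 0.4956 -0.1463  0.09  ]
cupA [0.6551 0.171  0.05  ]
cupB [0.5356 0.3049 0.05  ]
cupC [0.4092 0.3135 0.05  ]
stand [0.4581 0.0309 0.02  ]
scr1 [ 0.6599 -0.1922  0.072 ]
scr2 [ 0.6558 -0.3011  0.072 ]
scr3 [ 0.3301 -0.1806  0.072 ]
scr4 [ 0.3262 -0.2906  0.072 ]
jar [0.4285 0.1833 0.058 ]
beaker [0.5556 0.1772 0.06  ]
```

View pics/crop1.png

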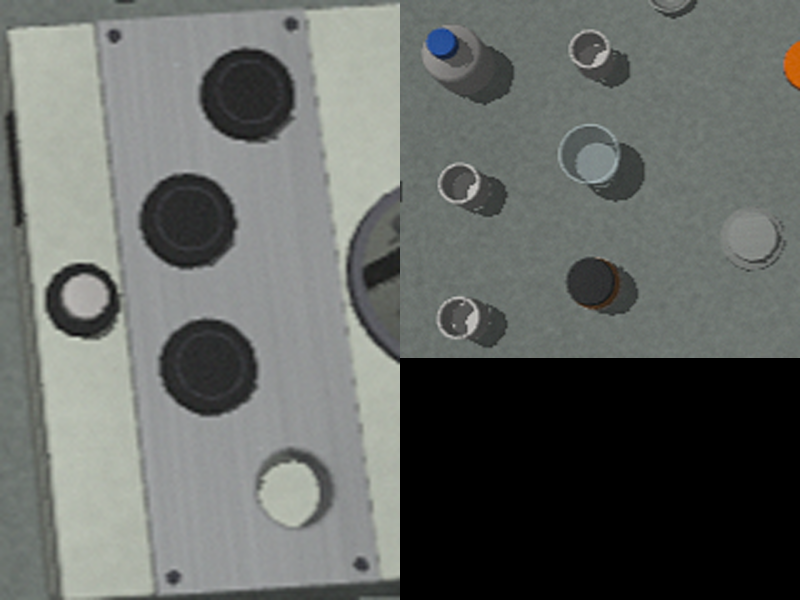

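The crop confirms three black ringed covers, the open pocket at the lower end and the button in its black housing. It also shows three hollow white cups, clearly different from the jar and beaker. First I'll move above the stand with the tool turned so it closes along x.

>>> {"api": "jog_arm", "payload": {"linear": [[0.0943,-0.201,0],[0.0943,-0.201,0],[0.0943,-0.201,0],[0.0943,-0.201,0],[0.0943,-0.201,0],[0.0943,-0.201,0],[0.0943,-0.201,0],[0.0943,-0.201,0],[0.0943,-0.201,0],[0.0943,-0.201,0],[0.0943,-0.201,0],[0.0943,-0.201,0],[0.0943,-0.201,0],[0.0943,-0.201,0],[0,0,0],[0,0,0]], "angular": [[0,0,-0.0571],[0,0,-0.0571],[0,0,-0.0571],[0,0,-0.0571],[0,0,-0.0571],[0,0,-0.0571],[0,0,-0.0571],[0,0,-0.0571],[0,0,-0.0571],[0,0,-0.0571],[0,0,-0.0571],[0,0,-0.0571],[0,0,-0.0571],[0,0,-0.0571],[0,0,0],[0,0,0]], "claw": [0.8,0.8,0.8,0.8,0.8,0.8,0.8,0.8,0.8,0.8,0.8,0.8,0.8,0.8,0.8,0.8], "squeeze": 15}}

```text
clock: 2.2
tcp_pos: [0.4578, 0.0315, 0.1886]
tool_rot: [[0.001, 1.0, -0.001], [1.0, -0.001, 0.0], [0.0, -0.001, -1.0]]
ft_force: [-0.8, 0.2, 0.3]
opening: 0.799
grip_force: 0.0
```

Run:
```python
from h import *
c=grab("wrist");cv2.imwrite("pics/w1.png",c["pixels"][:,:,::-1])
s=readout.observe();print(s['tcp_pos'].round(4),np.round(s['tool_rot'],3).tolist(),s['q'].round(2),s['opening'],s['clock'])
print(proj(c,[.458,.031,.02]))
```

```text
[0.4576 0.0318 0.1886] [[-0.0, 1.0, -0.0], [1.0, 0.0, 0.0], [0.0, -0.0, -1.0]] [-0.06  0.26  1.74  0.    1.14 -0.06] 0.7991773359833485 2.25
[316.23493778 213.54242038]
```

View pics/w1.png

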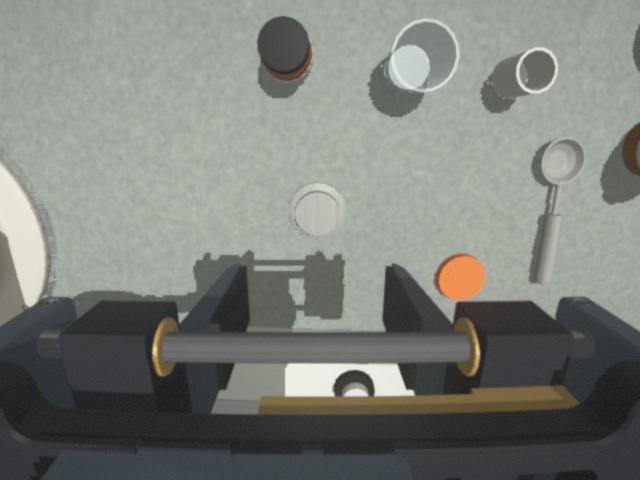

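The wrist view shows the stand top at about (317,214), matching the projection of the top-camera estimate (316,213.5). Next I'll move over the middle-left cover at (450,-216).

>>> {"api": "jog_arm", "payload": {"linear": [[-0.006,-0.2,0],[-0.006,-0.2,0],[-0.006,-0.2,0],[-0.006,-0.2,0],[-0.006,-0.2,0],[-0.006,-0.2,0],[0,-0.04,0],[0,0,0],[0,0,0]], "angular": [[0,0,0],[0,0,0],[0,0,0],[0,0,0],[0,0,0],[0,0,0],[0,0,0],[0,0,0],[0,0,0]], "claw": [0.8,0.8,0.8,0.8,0.8,0.8,0.8,0.8,0.8]}}

```text
clock: 3.38
tcp_pos: [0.4509, -0.2153, 0.1887]
tool_rot: [[-0.001, 1.0, -0.0], [1.0, 0.001, 0.0], [0.0, -0.0, -1.0]]
ft_force: [-0.0, -0.2, -1.0]
opening: 0.798
grip_force: 0.0
```

```bash
cat > dk.py <<'E'
from h import *
def dark(z=.084,th=60,lo=.05,hi=.062):
    c=grab("wrist");g=cv2.cvtColor(c["pixels"],cv2.COLOR_RGB2HSV)[...,2]
    return c,[o for o in fit(c,g<th,z,lo,hi)]
E
python3 - <<'E'
from dk import *
c,o=dark();cv2.imwrite("pics/w2.png",c["pixels"][:,:,::-1]);[print(x) for x in o]
for th in(45,75): print(th,fit(c,cv2.cvtColor(c["pixels"],cv2.COLOR_RGB2HSV)[...,2]<th,.084,.05,.062))
i=cv2.cvtColor(cv2.imread("pics/w1.png"),cv2.COLOR_BGR2GRAY)[170:250,280:355]
print(cv2.HoughCircles(cv2.resize(i,None,fx=4,fy=4,interpolation=cv2.INTER_CUBIC),cv2.HOUGH_GRADIENT_ALT,1,40,param1=100,param2=.7,minRadius=60,maxRadius=130))
E
```

```text
([539.6, -290.6], np.float64(59.2), 86.1, np.float64(9.8), [403.0, 308.0])
45 [([601.5, -355.9], np.float64(61.5), 88.5, np.float64(9.6), [470.0, 364.0])]
75 [([538.0, -217.2], np.float64(53.9), 56.1, np.float64(0.6), [413.0, 231.0]), ([450.9, -216.1], np.float64(52.9), 55.1, np.float64(0.6), [316.0, 228.0])]
None
```

View pics/w2.png

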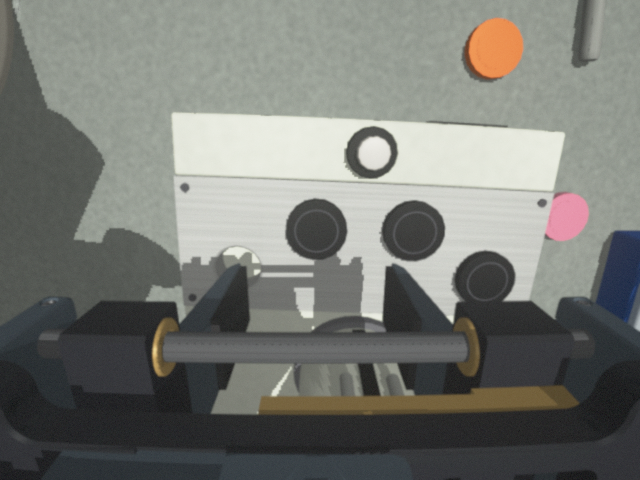

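The wrist view shows covers at (316,228), (413,231) and (485,277), and both cameras agree to about 1 mm. Descending and gripping cover1.

>>> {"api": "jog_arm", "payload": {"linear": [[0,0,-0.18],[0,0,-0.18],[0,0,-0.15],[0,0.003,-0.06],[0,0,0],[0,0,0],[0,0,0],[0,0,0],[0,0,0],[0,0,0],[0,0,0.1]], "angular": [[0,0,0],[0,0,0],[0,0,0],[0,0,0],[0,0,0],[0,0,0],[0,0,0],[0,0,0],[0,0,0],[0,0,0],[0,0,0]], "claw": [0.8,0.8,0.8,0.8,0.8,0.8,0.5,0.5,0.5,0.5,0.5]}}

```text
clock: 4.8
tcp_pos: [0.4502, -0.2157, 0.094]
tool_rot: [[0.001, 1.0, -0.002], [1.0, -0.001, 0.001], [0.001, -0.002, -1.0]]
ft_force: [-0.0, 0.9, 0.1]
opening: 0.502
grip_force: 0.0
```

Run:
```python
from h import *
c=grab("wrist");s=readout.observe();print(s['tcp_pos'].round(4),s['grip_force'],s['opening'])
a=c["pixels"][100:460,100:540];cv2.imwrite("pics/w3.png",a[:,:,::-1])
c=grab("side");a=cv2.resize(c["pixels"][240:440,230:480],None,fx=2,fy=2);cv2.imwrite("pics/s3.png",a[:,:,::-1])
```

```text
[ 0.4515 -0.2164  0.0968] 0.0 0.49811615460420106
```

View pics/s3.png

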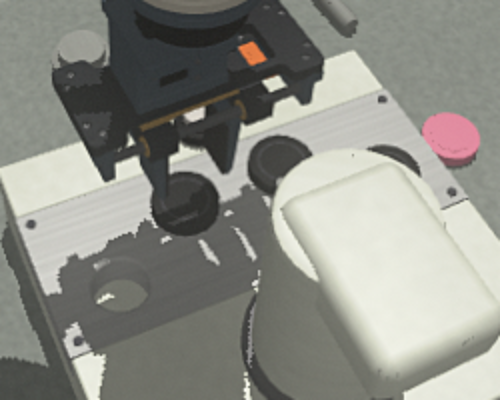

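View pics/w3.png

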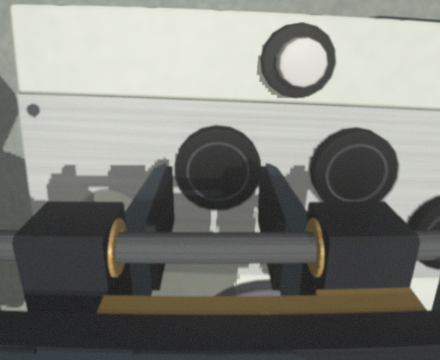

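The views show the cover still on the deck, between and slightly in front of the fingertips. Measuring where it lies now.

Run:
```python
from h import *
c=grab("wrist");v=cv2.cvtColor(c["pixels"],cv2.COLOR_RGB2HSV)[...,2]
for th in(50,60,70,80,90): print(th,fit(c,v<th,.084,.04,.066))
c=grab("top");v=cv2.cvtColor(c["pixels"],cv2.COLOR_RGB2HSV)[...,2]
print([o for o in fit(c,v<55,.084,.04,.07) if 380<o[4][0]<500])
s=readout.observe();print(s['tcp_pos'].round(4))
```

```text
50 [([665.4, -419.7], np.float64(44.1), 68.6, np.float64(8.2), [559.0, 476.0]), ([451.2, -218.7], np.float64(45.1), 52.3, np.float64(2.6), [317.0, 288.0])]
60 []
70 [([285.4, -297.1], np.float64(61.6), 86.3, np.float64(10.7), [91.0, 362.0]), ([539.8, -218.1], np.float64(41.0), 42.0, np.float64(0.2), [452.0, 269.0])]
80 [([289.6, -298.8], np.float64(56.8), 78.7, np.float64(9.9), [96.0, 366.0]), ([497.2, -148.3], np.float64(41.1), 42.5, np.float64(0.5), [394.0, 156.0])]
90 [([508.1, -279.6], np.float64(42.9), 47.6, np.float64(3.8), [419.0, 348.0]), ([497.3, -148.1], np.float64(41.7), 42.9, np.float64(0.3), [393.0, 158.0])]
[([457.9, -206.4], np.float64(42.6), 65.9, np.float64(6.8), [436.0, 276.0]), ([497.1, -147.8], np.float64(40.9), 43.3, np.float64(0.6), [404.0, 260.0]), ([580.9, -135.4], np.float64(52.8), 70.4, np.float64(6.9), [384.0, 220.0])]
[ 0.4511 -0.2162  0.0947]
```

>>> {"api": "jog_arm", "payload": {"linear": [[0,0,0],[0,0,0],[0,0,0],[0,0,0],[0,-0.004,-0.053],[0,0,-0.053],[0,0,0],[0,0,0],[0,0,0],[0,0,0],[0,0,0],[0,0,0],[0,0,0]], "angular": [[0,0,0],[0,0,0],[0,0,0],[0,0,0],[0,0,0],[0,0,0],[0,0,0],[0,0,0],[0,0,0],[0,0,0],[0,0,0],[0,0,0],[0,0,0]], "claw": [0.8,0.8,0.8,0.8,0.8,0.8,0.8,0.8,0.4,0.4,0.4,0.4,0.4], "squeeze": 20}}

```text
clock: 6.62
tcp_pos: [0.4509, -0.2169, 0.0735]
tool_rot: [[0.001, 1.0, 0.0], [1.0, -0.001, 0.0], [0.0, 0.0, -1.0]]
ft_force: [-0.6, 0.2, 0.4]
opening: 0.403
grip_force: 0.0
```

Run:
```python
from h import *
c=grab("wrist");s=readout.observe();print(s['tcp_pos'].round(4),s['grip_force'],s['opening'])
a=c["pixels"][140:400,160:480]
d=grab("side")["pixels"][240:440,230:480]
o=np.zeros((520,800,3),np.uint8);o[:325,:400]=cv2.resize(a,(400,325));o[:320,400:]=cv2.resize(d,(400,320))
cv2.imwrite("pics/w4.png",o[:325,:,::-1])
```

```text
[ 0.451  -0.2169  0.0735] 0.0 0.39805186323930214
```

View pics/w4.png

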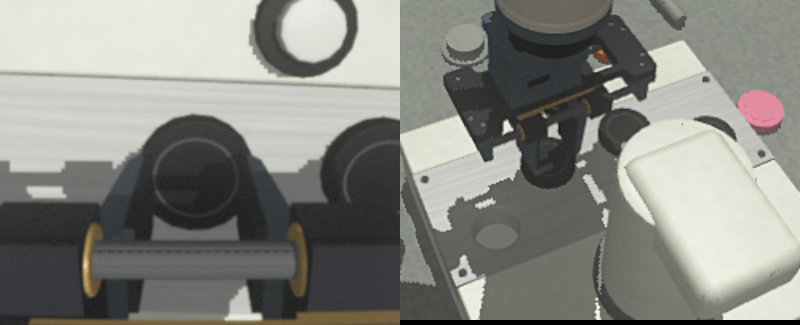

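The fingers now straddle the cover at an opening reading of 0.4, so the scale isn't proportional to the gap. I'll close further.

>>> {"api": "jog_arm", "payload": {"linear": [[0,0,0],[0,0,0],[0,0,0],[0,0,0]], "angular": [[0,0,0],[0,0,0],[0,0,0],[0,0,0]], "claw": [0,0,0,0]}}

```text
clock: 7.22
tcp_pos: [0.4509, -0.2169, 0.0735]
tool_rot: [[0.001, 1.0, -0.0], [1.0, -0.001, 0.0], [0.0, -0.0, -1.0]]
ft_force: [-0.5, 0.3, -0.4]
opening: 0.01
grip_force: 0.0
```

Run:
```python
from h import *
c=grab("wrist")
a=c["pixels"][140:400,160:480]
d=grab("side")["pixels"][240:440,230:480];e=grab("top")["pixels"][160:350,380:520]
o=np.zeros((600,800,3),np.uint8);o[:325,:400]=cv2.resize(a,(400,325));o[:320,400:]=cv2.resize(d,(400,320));o[325:600,:203]=cv2.resize(e,(203,275))
cv2.imwrite("pics/w5.png",o[:,:,::-1])
```

```text
(no output)
```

View pics/w5.png

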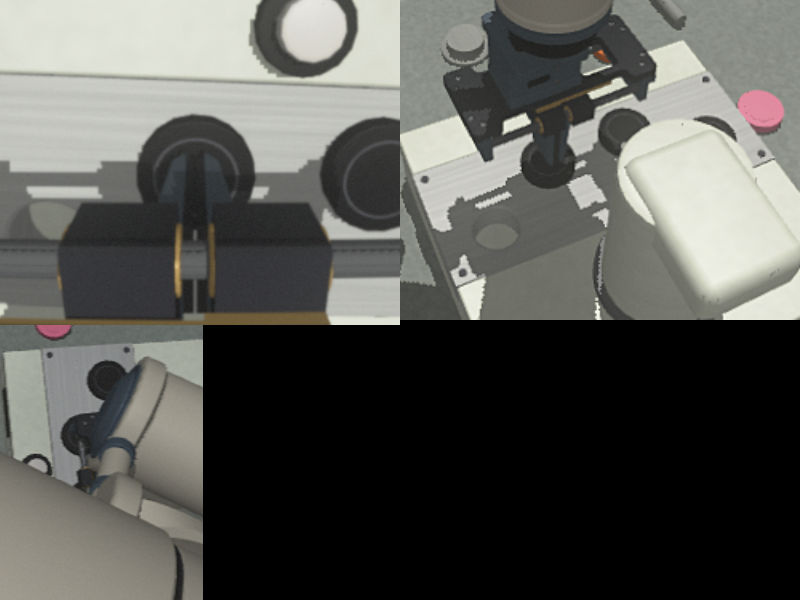

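The fingers shut just above the cover without touching it. I'll check how high the fingertips really are.

Run:
```python
from h import *
c=grab("wrist");d=grab("side")
print("proj tcp wrist",proj(c,readout.observe()['tcp_pos']),"side",proj(d,readout.observe()['tcp_pos']),"pocket cover side, z.084",proj(d,[.4505,-.2165,.084]))
for z in(.07,.08,.09,.1): print(z,proj(d,[.451,-.217,z]).round(1),proj(c,[.451,-.217,z]).round(1))
# heights: deck screws by two views
t=grab("top")
a=d["pixels"][300:370,290:360];cv2.imwrite("pics/s6.png",cv2.resize(a,None,fx=8,fy=8,interpolation=cv2.INTER_CUBIC)[:,:,::-1])
for zz in(.066,.072,.078,.084,.09): print(zz,[proj(d,onz(t,p,zz)).round(1).tolist() for p in((413.5,181),(488.5,339.5),(432,343.5))])
```

```text
proj tcp wrist [316.01421477 275.35308754] side [322.44254697 342.19613149] pocket cover side, z.084 [322.23014764 338.41774285]
0.07 [322.5 343.4] [316.1 273.3]
0.08 [322.6 340. ] [316.1 279.9]
0.09 [322.7 336.4] [316.2 287.1]
0.1 [322.9 332.8] [316.2 295.1]
0.066 [[420.8, 291.8], [269.4, 414.0], [245.3, 355.2]]
0.072 [[420.1, 289.5], [268.7, 411.0], [244.8, 352.5]]
0.078 [[419.4, 287.2], [268.0, 408.0], [244.2, 349.8]]
0.084 [[418.7, 284.8], [267.4, 405.0], [243.6, 347.1]]
0.09 [[418.0, 282.4], [266.7, 401.9], [243.1, 344.3]]
```

View pics/s6.png

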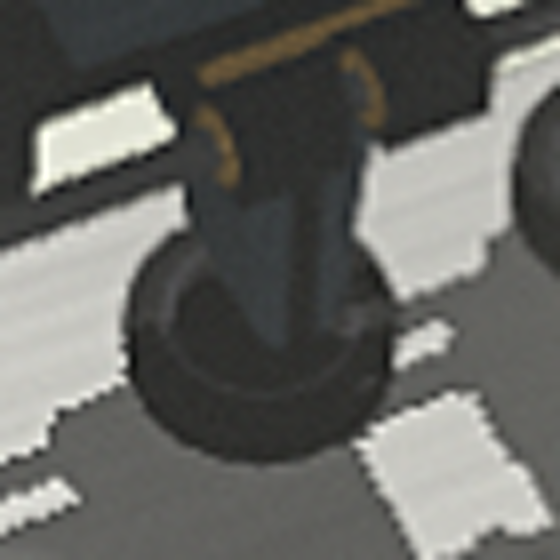

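Run:
```python
from h import *
c=grab("wrist");d=grab("side")
for w in(.01,.016):
  for z in(.07,.076,.084,.09,.096): print(w,z,proj(d,[.451,-.217-w,z]).round(1),proj(c,[.451,-.217+w,z]).round(1))
g=c["pixels"];cv2.imwrite("pics/w6.png",cv2.resize(g[225:305,270:362],None,fx=7,fy=7,interpolation=cv2.INTER_CUBIC)[:,:,::-1])
```

```text
0.01 0.07 [325.2 348.1] [316. 258.]
0.01 0.076 [325.3 346. ] [316.1 261.5]
0.01 0.084 [325.4 343.2] [316.1 266.5]
0.01 0.09 [325.5 341.1] [316.1 270.6]
0.01 0.096 [325.6 339. ] [316.1 274.8]
0.016 0.07 [326.9 351. ] [316.  248.7]
0.016 0.076 [327.  348.9] [316. 252.]
0.016 0.084 [327.1 346.1] [316.  256.6]
0.016 0.09 [327.2 344. ] [316.1 260.4]
0.016 0.096 [327.3 341.8] [316.1 264.4]
```

View pics/w6.png

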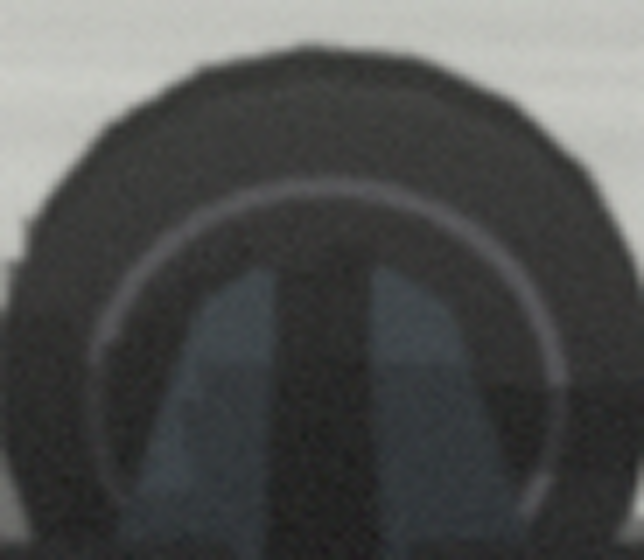

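The fingertips appear about 10–19 mm above the reported TCP. I'll open wide and probe down in small steps, watching the force.

>>> {"api": "jog_arm", "payload": {"linear": [[0,0,0.06],[0,0,0],[0,0,0],[0,0,0],[0,0,0],[0,0,0],[0,0,0],[0,0,0],[0,0,-0.06],[0,0,-0.01],[0,0,-0.01],[0,0,-0.01],[0,0,0]], "angular": [[0,0,0],[0,0,0],[0,0,0],[0,0,0],[0,0,0],[0,0,0],[0,0,0],[0,0,0],[0,0,0],[0,0,0],[0,0,0],[0,0,0],[0,0,0]], "claw": [0.8,0.8,0.8,0.8,0.8,0.8,0.8,0.8,0.8,0.8,0.8,0.8,0.8]}}

```text
clock: 9.25
tcp_pos: [0.4509, -0.2169, 0.0675]
tool_rot: [[0.001, 1.0, -0.0], [1.0, -0.001, 0.0], [0.0, -0.0, -1.0]]
ft_force: [0.2, -0.3, -0.3]
opening: 0.8
grip_force: 0.0
```

>>> {"api": "jog_arm", "payload": {"linear": [[0,0,-0.01],[0,0,-0.01],[0,0,-0.01],[0,0,0]], "angular": [[0,0,0],[0,0,0],[0,0,0],[0,0,0]], "claw": [0.8,0.8,0.8,0.8]}}

```text
clock: 9.75
tcp_pos: [0.4508, -0.2168, 0.0614]
tool_rot: [[0.001, 1.0, -0.0], [1.0, -0.001, 0.0], [0.0, -0.0, -1.0]]
ft_force: [-1.2, -0.6, -0.3]
opening: 0.794
grip_force: 0.0
```

>>> {"api": "jog_arm", "payload": {"linear": [[0,0,-0.01],[0,0,-0.01],[0,0,0]], "angular": [[0,0,0],[0,0,0],[0,0,0]], "claw": [0.8,0.8,0.8]}}

```text
clock: 10.12
tcp_pos: [0.4509, -0.2169, 0.0573]
tool_rot: [[0.001, 1.0, -0.0], [1.0, -0.001, 0.0], [0.0, -0.0, -1.0]]
ft_force: [0.2, -0.1, 0.1]
opening: 0.794
grip_force: 0.0
```

>>> {"api": "jog_arm", "payload": {"linear": [[0,0,0],[0,0,0],[0,0,0],[0,0,0],[0,0,0]], "angular": [[0,0,0],[0,0,0],[0,0,0],[0,0,0],[0,0,0]], "claw": [0.3,0.3,0.3,0.3,0.3]}}

```text
clock: 10.75
tcp_pos: [0.451, -0.2169, 0.0575]
tool_rot: [[0.001, 1.0, 0.0], [1.0, -0.001, -0.0], [-0.0, 0.0, -1.0]]
ft_force: [0.1, -0.2, 1.2]
opening: 0.587
grip_force: 20.0
```

Gripped: opening 0.587, 20 N. I'll carry it by z differences from this pose, so cover-on-stand is 52 mm below cover-on-deck.

>>> {"api": "jog_arm", "payload": {"linear": [[0,0,0.15],[0,0,0.275],[0.006,0.2065,0],[0.006,0.2065,0],[0.006,0.2065,0],[0.006,0.2065,0],[0.006,0.2065,0],[0.006,0.2065,0],[0,0,0],[0,0,-0.2],[0,0,-0.2],[0,0,-0.2],[0,0,-0.06],[0,0,0]], "angular": [[0,0,0],[0,0,0],[0,0,0],[0,0,0],[0,0,0],[0,0,0],[0,0,0],[0,0,0],[0,0,0],[0,0,0],[0,0,0],[0,0,0],[0,0,0],[0,0,0]], "claw": [0.3,0.3,0.3,0.3,0.3,0.3,0.3,0.3,0.3,0.3,0.3,0.3,0.3,0.3]}}

```text
clock: 12.5
tcp_pos: [0.458, 0.0305, 0.0105]
tool_rot: [[0.001, 1.0, -0.001], [1.0, -0.001, -0.0], [-0.0, -0.001, -1.0]]
ft_force: [-0.0, -0.4, -0.7]
opening: 0.586
grip_force: 20.0
```

>>> {"api": "jog_arm", "payload": {"linear": [[0,0.0015,-0.012],[0,0,-0.01],[0,0,0],[0,0,0],[0,0,0],[0,0,0],[0,0,0],[0,0,0.15],[0,0,0.15],[0,0,0]], "angular": [[0,0,0],[0,0,0],[0,0,0],[0,0,0],[0,0,0],[0,0,0],[0,0,0],[0,0,0],[0,0,0],[0,0,0]], "claw": [0.3,0.3,0.3,0.75,0.75,0.75,0.75,0.75,0.75,0.75]}}

```text
clock: 13.75
tcp_pos: [0.4593, 0.0311, 0.0677]
tool_rot: [[0.001, 1.0, 0.003], [1.0, -0.001, -0.0], [-0.0, 0.003, -1.0]]
ft_force: [-0.6, 0.3, -0.5]
opening: 0.751
grip_force: 0.0
```

Run:
```python
from h import *
s=readout.observe();print(s['tcp_pos'].round(4),s['ft_force'].round(1),s['q'].round(2))
c=grab("wrist");v=cv2.cvtColor(c["pixels"],cv2.COLOR_RGB2HSV)[...,2];print(proj(c,[.458,.031,.032]))
for th in(60,70,80): print(th,[o for o in fit(c,v<th,.032,.045,.066) if o[3]<2])
c=grab("top");v=cv2.cvtColor(c["pixels"],cv2.COLOR_RGB2HSV)[...,2]
print([o for o in fit(c,v<55,.032,.04,.066) if o[3]<2])
g=c["pixels"][240:340,270:370]
cv2.imwrite("pics/t7.png",cv2.resize(g,None,fx=5,fy=5)[:,:,::-1])
```

```text
[0.4593 0.0311 0.0677] [-0.6  0.3 -0.5] [-0.06  0.44  1.88  0.    0.81 -0.06]
[313.90362886 255.54982958]
60 []
70 [([457.9, 32.4], np.float64(54.2), 56.2, np.float64(0.6), [313.0, 252.0])]
80 [([457.9, 32.3], np.float64(54.8), 56.7, np.float64(0.6), [314.0, 253.0])]
[([430.1, 189.7], np.float64(43.6), 46.9, np.float64(0.7), [241.0, 313.0]), ([504.5, -157.5], np.float64(42.9), 45.4, np.float64(0.7), [404.0, 260.0]), ([548.0, -231.1], np.float64(56.6), 59.8, np.float64(0.8), [436.0, 236.0]), ([625.4, -281.2], np.float64(57.0), 60.4, np.float64(0.8), [454.0, 198.0]), ([819.4, 103.4], np.float64(55.6), 54.7, np.float64(1.9), [269.0, 140.0])]
```

Cover1 sits on the stand at (457.9, 32), flat as seen. Next is cover2 at (538,-217.5).

>>> {"api": "jog_arm", "payload": {"linear": [[0,0,0.1875],[0,0,0.1875],[0.0664,-0.207,0],[0.0664,-0.207,0],[0.0664,-0.207,0],[0.0664,-0.207,0],[0.0664,-0.207,0],[0.0664,-0.207,0],[0,0,0],[0,0,-0.2],[0,0,-0.15],[0,0,-0.075],[0,0,0]], "angular": [[0,0,0],[0,0,0],[0,0,0],[0,0,0],[0,0,0],[0,0,0],[0,0,0],[0,0,0],[0,0,0],[0,0,0],[0,0,0],[0,0,0],[0,0,0]], "claw": [0.75,0.75,0.75,0.75,0.75,0.75,0.75,0.75,0.75,0.75,0.75,0.75,0.75]}}

```text
clock: 15.48
tcp_pos: [0.5371, -0.2165, 0.0552]
tool_rot: [[0.0, 1.0, -0.002], [1.0, -0.0, 0.001], [0.001, -0.002, -1.0]]
ft_force: [-1.5, 0.2, 0.4]
opening: 0.753
grip_force: 0.0
```

>>> {"api": "jog_arm", "payload": {"linear": [[0,-0.003,0.011],[0,0,0],[0,0,0],[0,0,0],[0,0,0],[0,0,0.15],[0,0,0.275],[-0.0663,0.2067,0],[-0.0663,0.2067,0],[-0.0663,0.2067,0],[-0.0663,0.2067,0],[-0.0663,0.2067,0],[-0.0663,0.2067,0],[0,0,0],[0,0,-0.2],[0,0,-0.2],[0,0,-0.15],[0,0,-0.05],[0,0,0],[0,0,0]], "angular": [[0,0,0],[0,0,0],[0,0,0],[0,0,0],[0,0,0],[0,0,0],[0,0,0],[0,0,0],[0,0,0],[0,0,0],[0,0,0],[0,0,0],[0,0,0],[0,0,0],[0,0,0],[0,0,0],[0,0,0],[0,0,0],[0,0,0],[0,0,0]], "claw": [0.75,0.3,0.3,0.3,0.3,0.3,0.3,0.3,0.3,0.3,0.3,0.3,0.3,0.3,0.3,0.3,0.3,0.3,0.3,0.3]}}

```text
clock: 17.98
tcp_pos: [0.459, 0.0301, 0.0243]
tool_rot: [[0.001, 1.0, 0.002], [1.0, -0.001, -0.0], [-0.0, 0.002, -1.0]]
ft_force: [-1.0, -0.2, 0.3]
opening: 0.298
grip_force: 0.0
```

The grip was lost. I'll lift clear and see where the cover is.

>>> {"api": "jog_arm", "payload": {"linear": [[0,0,0.2],[0,0,0.2],[0,0,0.2],[0,0,0.2],[0,0,0]], "angular": [[0,0,0],[0,0,0],[0,0,0],[0,0,0],[0,0,0]], "claw": [0.75,0.75,0.75,0.75,0.75]}}

```text
clock: 18.6
tcp_pos: [0.4602, 0.0301, 0.187]
tool_rot: [[0.001, 1.0, 0.007], [1.0, -0.001, -0.0], [-0.0, 0.007, -1.0]]
ft_force: [0.1, 0.4, -0.5]
opening: 0.75
grip_force: 0.0
```

Run:
```python
from h import *
s=readout.observe();print(s['tcp_pos'].round(4))
c=grab("wrist");v=cv2.cvtColor(c["pixels"],cv2.COLOR_RGB2HSV)[...,2]
for th in(60,70,80): print(th,[o for o in fit(c,v<th,.032,.045,.066) if o[3]<2])
c=grab("top");v=cv2.cvtColor(c["pixels"],cv2.COLOR_RGB2HSV)[...,2]
print([o for o in fit(c,v<55,.084,.04,.066) if o[3]<2])
```

```text
[0.4602 0.0301 0.187 ]
60 []
70 []
80 [([457.4, 32.0], np.float64(53.1), 54.9, np.float64(0.5), [312.0, 214.0])]
[([538.5, -217.8], np.float64(53.8), 56.9, np.float64(0.8), [436.0, 236.0]), ([612.1, -265.6], np.float64(54.3), 57.9, np.float64(0.8), [454.0, 198.0]), ([796.3, 100.6], np.float64(52.3), 50.1, np.float64(1.8), [269.0, 140.0])]
```

Cover2 never moved, so the fingers only cleared its rim: the real tips are about 26 mm above the reported TCP. I'll grasp it 8 mm lower.

>>> {"api": "jog_arm", "payload": {"linear": [[0.065,-0.2064,0],[0.065,-0.2064,0],[0.065,-0.2064,0],[0.065,-0.2064,0],[0.065,-0.2064,0],[0.065,-0.2064,0],[0,0,0],[0,0,-0.2],[0,0,-0.2],[0,0,-0.2],[0,0,-0.07],[0,0,-0.02],[0,0,0],[0,0,0],[0,0,0],[0,0,0],[0,0,0],[0,0,0]], "angular": [[0,0,0],[0,0,0],[0,0,0],[0,0,0],[0,0,0],[0,0,0],[0,0,0],[0,0,0],[0,0,0],[0,0,0],[0,0,0],[0,0,0],[0,0,0],[0,0,0],[0,0,0],[0,0,0],[0,0,0],[0,0,0]], "claw": [0.75,0.75,0.75,0.75,0.75,0.75,0.75,0.75,0.75,0.75,0.75,0.75,0.75,0.75,0.3,0.3,0.3,0.3]}}

```text
clock: 20.95
tcp_pos: [0.5364, -0.2171, 0.0471]
tool_rot: [[0.0, 1.0, 0.001], [1.0, -0.0, -0.0], [-0.0, 0.001, -1.0]]
ft_force: [-6.1, 4.0, 20.4]
opening: 0.606
grip_force: 23.0
```

>>> {"api": "jog_arm", "payload": {"linear": [[0,0,0.15],[0,0,0.275],[-0.0655,0.2068,0],[-0.0655,0.2068,0],[-0.0655,0.2068,0],[-0.0655,0.2068,0],[-0.0655,0.2068,0],[-0.0655,0.2068,0],[0,0,0],[0,0,-0.2],[0,0,-0.2],[0,0,-0.15],[0,0,-0.05],[0,0,0],[0,0,0]], "angular": [[0,0,0],[0,0,0],[0,0,0],[0,0,0],[0,0,0],[0,0,0],[0,0,0],[0,0,0],[0,0,0],[0,0,0],[0,0,0],[0,0,0],[0,0,0],[0,0,0],[0,0,0]], "claw": [0.3,0.3,0.3,0.3,0.3,0.3,0.3,0.3,0.3,0.3,0.3,0.3,0.3,0.3,0.3]}}

```text
clock: 22.82
tcp_pos: [0.4585, 0.0306, 0.0114]
tool_rot: [[0.001, 1.0, 0.002], [1.0, -0.001, -0.0], [-0.0, 0.002, -1.0]]
ft_force: [-0.6, -0.0, 0.2]
opening: 0.606
grip_force: 20.0
```

>>> {"api": "jog_arm", "payload": {"linear": [[-0.002,0.002,-0.01],[0,0,-0.008],[0,0,0],[0,0,0],[0,0,0],[0,0,0],[0,0,0],[0,0,0.1],[0,0,0.15],[0,0,0.25],[0,0,0]], "angular": [[0,0,0],[0,0,0],[0,0,0],[0,0,0],[0,0,0],[0,0,0],[0,0,0],[0,0,0],[0,0,0],[0,0,0],[0,0,0]], "claw": [0.3,0.3,0.3,0.75,0.75,0.75,0.75,0.75,0.75,0.75,0.75]}}

```text
clock: 24.2
tcp_pos: [0.4592, 0.031, 0.1096]
tool_rot: [[0.001, 1.0, 0.006], [1.0, -0.001, -0.0], [-0.0, 0.006, -1.0]]
ft_force: [-1.0, -0.6, -1.5]
opening: 0.752
grip_force: 0.0
```

Run:
```python
from h import *
s=readout.observe();print(s['tcp_pos'].round(4),s['ft_force'].round(1))
c=grab("wrist");v=cv2.cvtColor(c["pixels"],cv2.COLOR_RGB2HSV)[...,2]
for th in(60,70,80): print(th,[o for o in fit(c,v<th,.044,.045,.066) if o[3]<2])
cv2.imwrite("pics/w8.png",c["pixels"][160:320,210:420,::-1])
```

```text
[0.4592 0.031  0.1096] [-1.  -0.6 -1.5]
60 []
70 [([457.2, 32.4], np.float64(55.8), 59.6, np.float64(1.2), [313.0, 240.0])]
80 [([457.1, 32.4], np.float64(56.5), 60.2, np.float64(1.3), [313.0, 240.0])]
```

>>> {"api": "jog_arm", "payload": {"linear": [[0,0,0.15],[0.0953,-0.185,0],[0.0953,-0.185,0],[0.0953,-0.185,0],[0.0953,-0.185,0],[0.0953,-0.185,0],[0.0953,-0.185,0],[0.0953,-0.185,0],[0.0953,-0.185,0],[0,0,0],[0,0,-0.2],[0,0,-0.18],[0,0,-0.062],[0,0,0],[0,0,0]], "angular": [[0,0,0],[0,0,0],[0,0,0],[0,0,0],[0,0,0],[0,0,0],[0,0,0],[0,0,0],[0,0,0],[0,0,0],[0,0,0],[0,0,0],[0,0,0],[0,0,0],[0,0,0]], "claw": [0.75,0.75,0.75,0.75,0.75,0.75,0.75,0.75,0.75,0.75,0.75,0.75,0.75,0.75,0.75]}}

```text
clock: 26.12
tcp_pos: [0.6097, -0.2645, 0.0485]
tool_rot: [[0.0, 1.0, -0.0], [1.0, -0.0, 0.0], [0.0, -0.0, -1.0]]
ft_force: [0.6, 0.1, -0.0]
opening: 0.75
grip_force: 0.0
```

>>> {"api": "jog_arm", "payload": {"linear": [[0,0,0],[0,0,0],[0,0,0],[0,0,0],[0,0,0.15],[0,0,0.275],[-0.095,0.1847,0],[-0.095,0.1847,0],[-0.095,0.1847,0],[-0.095,0.1847,0],[-0.095,0.1847,0],[-0.095,0.1847,0],[-0.095,0.1847,0],[-0.095,0.1847,0],[0,0,0],[0,0,-0.2],[0,0,-0.2],[0,0,-0.1475],[0,0,0],[0,0,0]], "angular": [[0,0,0],[0,0,0],[0,0,0],[0,0,0],[0,0,0],[0,0,0],[0,0,0],[0,0,0],[0,0,0],[0,0,0],[0,0,0],[0,0,0],[0,0,0],[0,0,0],[0,0,0],[0,0,0],[0,0,0],[0,0,0],[0,0,0],[0,0,0]], "claw": [0.3,0.3,0.3,0.3,0.3,0.3,0.3,0.3,0.3,0.3,0.3,0.3,0.3,0.3,0.3,0.3,0.3,0.3,0.3,0.3]}}

```text
clock: 28.62
tcp_pos: [0.4584, 0.0303, 0.0246]
tool_rot: [[0.001, 1.0, 0.001], [1.0, -0.001, -0.0], [-0.0, 0.001, -1.0]]
ft_force: [-0.2, -1.1, -0.1]
opening: 0.61
grip_force: 20.0
```

>>> {"api": "jog_arm", "payload": {"linear": [[-0.002,0.003,-0.01],[0,0,-0.009],[0,0,0],[0,0,0],[0,0,0],[0,0,0],[0,0,-0.045],[0,0,-0.04],[0,0,0],[0,0,0],[0,0,0],[0,0,0],[0,0,0]], "angular": [[0,0,0],[0,0,0],[0,0,0],[0,0,0],[0,0,0],[0,0,0],[0,0,0],[0,0,0],[0,0,0],[0,0,0],[0,0,0],[0,0,0],[0,0,0]], "claw": [0.3,0.3,0.3,0.75,0.75,0.75,0.75,0.75,0.75,0.5,0.5,0.5,0.5], "squeeze": 8}}

```text
clock: 30.25
tcp_pos: [0.4574, 0.0312, 0.0031]
tool_rot: [[0.001, 1.0, 0.0], [1.0, -0.001, -0.0], [-0.0, 0.0, -1.0]]
ft_force: [-0.2, -0.5, -1.2]
opening: 0.614
grip_force: 8.0
```

>>> {"api": "jog_arm", "payload": {"linear": [[0,0,0],[0,0,0],[0,0,0.26],[0,0,0],[0,0,0],[0,0,0],[0,0,0],[0,0,0],[0,0,0],[0,0,0],[0,0,0],[0,0,0],[0,0,0],[0,0,0]], "angular": [[0,0,0],[0,0,0],[0,0,0],[0,0,0.1],[0,0,0.1],[0,0,0.1],[0,0,0.1],[0,0,0.1],[0,0,0.1],[0,0,0.1],[0,0,0.1],[0,0,0.1],[0,0,0.1],[0,0,0]], "claw": [0.78,0.78,0.78,0.78,0.78,0.78,0.78,0.78,0.78,0.78,0.78,0.78,0.78,0.78]}}

```text
clock: 32.0
tcp_pos: [0.4573, 0.0312, 0.055]
tool_rot: [[-1.0, 0.001, 0.0], [0.001, 1.0, -0.0], [-0.0, -0.0, -1.0]]
ft_force: [0.5, 0.3, 0.4]
opening: 0.778
grip_force: 0.0
```

Run:
```python
from h import *
s=readout.observe();print(s['tcp_pos'].round(4),s['ft_force'].round(1),s['q'].round(2))
c=grab("wrist");v=cv2.cvtColor(c["pixels"],cv2.COLOR_RGB2HSV)[...,2]
for th in(60,70,80): print(th,[o for o in fit(c,v<th,.056,.045,.066) if o[3]<2])
```

```text
[0.4573 0.0312 0.055 ] [0.5 0.3 0.4] [-0.06  0.47  1.9  -0.    0.78 -1.63]
60 []
70 []
80 [([452.5, 29.9], np.float64(57.3), 61.9, np.float64(1.7), [314.0, 267.0])]
```

>>> {"api": "jog_arm", "payload": {"linear": [[0,0,-0.15],[0,0,-0.11],[0,0,0],[0,0,0],[0,0,0],[0,0,0],[0,0,0],[0,0,0],[0,0,0],[0,0,0],[0,0,0.2],[0,0,0.2],[0,0,0.25],[0,0,0]], "angular": [[0,0,0],[0,0,0],[0,0,0],[0,0,0],[0,0,0],[0,0,0],[0,0,0],[0,0,0],[0,0,0],[0,0,0],[0,0,0],[0,0,0],[0,0,0],[0,0,0]], "claw": [0.78,0.78,0.78,0.5,0.5,0.5,0.5,0.78,0.78,0.78,0.78,0.78,0.78,0.78]}}

```text
clock: 33.8
tcp_pos: [0.4593, 0.0311, 0.1361]
tool_rot: [[-1.0, 0.001, 0.006], [0.001, 1.0, -0.0], [-0.006, -0.0, -1.0]]
ft_force: [0.2, 0.1, -0.1]
opening: 0.782
grip_force: 0.0
```

Run:
```python
from h import *
s=readout.observe();print(s['tcp_pos'].round(4))
c=grab("wrist");a=c["pixels"]
t=grab("top")["pixels"]
sd=grab("side");b=sd["pixels"]
o=np.zeros((600,800,3),np.uint8);o[:300,:400]=cv2.resize(a,(400,300));o[:300,400:]=cv2.resize(t[150:350,120:387],(400,300))
p=proj(sd,[.458,.031,.04]).astype(int);o[300:,:400]=cv2.resize(b[p[1]-30:p[1]+30,p[0]-40:p[0]+40],(400,300))
o[300:,400:]=cv2.resize(b[100:250,150:350],(400,300))
cv2.imwrite("pics/m9.png",o[:,:,::-1])
```

```text
[0.4593 0.0311 0.1361]
```

View pics/m9.png

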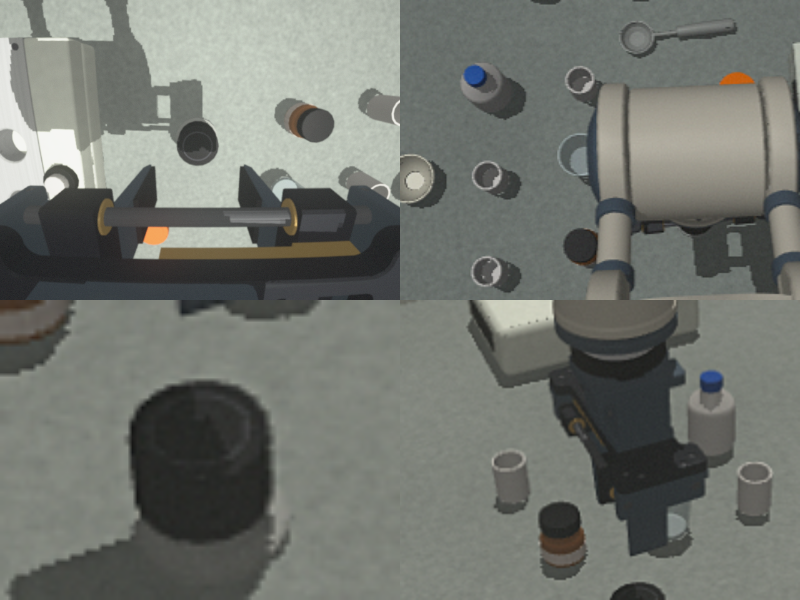

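The pile stands straight on the stand. The cups are at their first positions and the pockets are all open. Next I take the nearest cup, C, squeezing along y and then along x to centre it in the hand.

>>> {"api": "jog_arm", "payload": {"linear": [[-0.0313,0.1766,0],[-0.0313,0.1766,0],[-0.0313,0.1766,0],[-0.0313,0.1766,0],[-0.0313,0.1766,0],[-0.0313,0.1766,0],[-0.0313,0.1766,0],[-0.0313,0.1766,0],[0,0,0],[0,0,-0.25],[0,0,-0.25],[0,0,-0.12],[0,0,0],[0,0,0],[0,0,0],[0,0,0],[0,0,0],[0,0,0],[0,0,0],[0,0,0]], "angular": [[0,0,0],[0,0,0],[0,0,0],[0,0,0],[0,0,0],[0,0,0],[0,0,0],[0,0,0],[0,0,0],[0,0,0],[0,0,0],[0,0,0],[0,0,0],[0,0,0],[0,0,0],[0,0,0],[0,0,0],[0,0,0],[0,0,0],[0,0,0]], "claw": [0.78,0.78,0.78,0.78,0.78,0.78,0.78,0.78,0.78,0.78,0.78,0.78,0.78,0.3,0.3,0.3,0.3,0.3,0.3,0.3], "squeeze": 6}}

```text
clock: 36.45
tcp_pos: [0.4077, 0.314, 0.0096]
tool_rot: [[-1.0, 0.001, 0.001], [0.001, 1.0, 0.001], [-0.001, 0.001, -1.0]]
ft_force: [-0.6, -0.6, 7.7]
opening: 0.435
grip_force: 6.0
```

Run:
```python
from h import *
c=grab("top");im=c["pixels"]
cv2.imwrite("pics/t10.png",cv2.resize(im[180:340,395:495],None,fx=5.9,fy=3.7,interpolation=cv2.INTER_CUBIC)[:,:,::-1])
g=cv2.cvtColor(im,cv2.COLOR_RGB2GRAY)
for th in(60,75,90,100): print(th,[o for o in fit(c,g<th,.072,.035,.055) if o[4][0]>380 and o[3]<3])
```

```text
60 [([498.7, -150.1], np.float64(41.4), 43.9, np.float64(0.7), [404.0, 260.0])]
75 [([498.7, -150.2], np.float64(42.3), 45.1, np.float64(0.7), [404.0, 260.0]), ([708.4, -206.7], np.float64(49.6), 44.0, np.float64(1.1), [418.0, 167.0])]
90 [([374.8, -257.8], np.float64(39.6), 43.3, np.float64(2.0), [474.0, 314.0]), ([450.7, -213.7], np.float64(41.2), 43.2, np.float64(1.7), [444.0, 276.0]), ([498.6, -150.6], np.float64(43.1), 45.4, np.float64(0.6), [404.0, 260.0]), ([540.3, -218.7], np.float64(36.8), 41.4, np.float64(2.6), [438.0, 231.0]), ([709.7, -206.0], np.float64(51.7), 48.0, np.float64(1.4), [417.0, 167.0])]
100 [([374.6, -258.7], np.float64(38.9), 44.1, np.float64(2.2), [471.0, 313.0]), ([451.0, -214.6], np.float64(40.2), 44.7, np.float64(2.0), [445.0, 277.0]), ([498.2, -150.8], np.float64(43.7), 46.8, np.float64(0.8), [404.0, 260.0]), ([539.6, -218.7], np.float64(38.5), 44.0, np.float64(2.8), [438.0, 233.0]), ([711.0, -206.4], np.float64(54.4), 53.2, np.float64(1.6), [416.0, 166.0])]
```

View pics/t10.png

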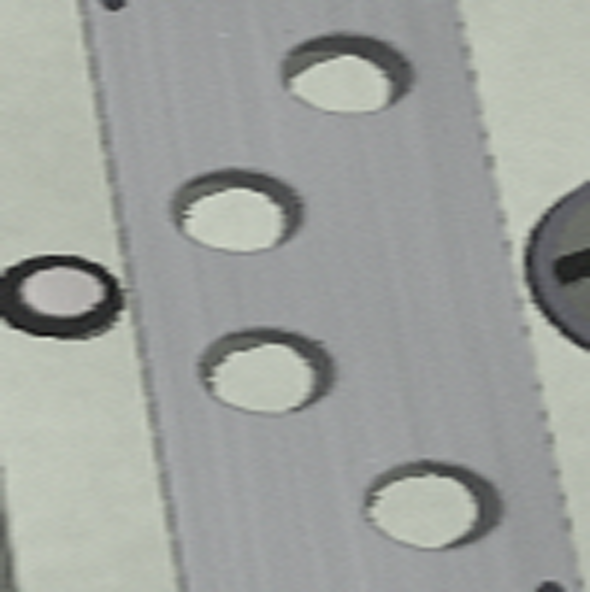

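The top crop shows four open pocket mouths near (453.5,199), (435,236.5), (440,280) and (468,316). I'll fit the known arc geometry to their masks.

```bash
cat > pk.py <<'E'
from h import *
def pockets(c,z=.072):
    im=cv2.GaussianBlur(c["pixels"],(3,3),0).astype(int);r,g,b=im[...,0],im[...,1],im[...,2]
    m=((g-b>0)|(g<95)).astype(np.uint8)
    return m,[o for o in fit(c,m,z,.038,.054) if o[3]<2.5]
def rigid(M,P):
    a,b=M.mean(0),P.mean(0);U,S,V=np.linalg.svd((M-a).T@(P-b));R=V.T@np.diag([1,np.linalg.det(V.T@U.T)])@U.T
    return R,b-R@a
E
python3 - <<'E'
from pk import *
c=grab("top")
for p in((440,300),(425,220),(468,318)): print(c["pixels"][p[1],p[0]])
m,o=pockets(c);[print(x) for x in o]
a=np.arcsin(44/160)
L=np.array([[160*np.sin(k*a),160*np.cos(k*a)] for k in(-3,-1,1,3)])
E=np.array([onz(c,p,.072)[:2]*1000 for p in((468.1,316),(439.8,279.8),(434.8,236.5),(453.5,199.4))])
R,t=rigid(L,E);print("eye",E.round(1).tolist());print("fit",(L@R.T+t).round(1).tolist(),np.degrees(np.arctan2(R[1,0],R[0,0])),"btn",(R@[0,222]+t).round(1),"tower",t.round(1))
q=onz(c,(404,260),.08)[:2]*1000;print(q)
E
```

```text
[156 156 157]
[154 157 158]
[183 189 179]
([374.5, -257.1], np.float64(45.2), 55.1, np.float64(1.6), [468.0, 316.0])
([449.6, -215.1], np.float64(45.8), 56.6, np.float64(2.2), [441.0, 281.0])
([539.7, -217.7], np.float64(45.9), 55.2, np.float64(2.2), [435.0, 235.0])
eye [[375.0, -258.8], [451.2, -214.7], [539.2, -218.2], [612.1, -268.0]]
fit [[374.9, -258.6], [451.3, -215.0], [539.2, -218.4], [612.1, -267.8]] -2.2305900484756855 btn [ 497.9 -148.6] tower [ 489.3 -370.4]
[ 497.01963249 -148.12263432]
```

>>> {"api": "jog_arm", "payload": {"linear": [[0,0,0.01],[0,0,0],[0,0,0],[0,0,0],[0,0,0],[0,0,0],[0,0,0],[0,0,0],[0,0,0],[0,0,0],[0,0,0],[0,0,0],[0,0,0],[0,0,0],[0,0,0],[0,0,0],[0,0,0],[0,0,0],[0,0,0]], "angular": [[0,0,0],[0,0,0],[0,0,0],[0,0,-0.1],[0,0,-0.1],[0,0,-0.1],[0,0,-0.1],[0,0,-0.1],[0,0,-0.1],[0,0,-0.1],[0,0,-0.1],[0,0,-0.1],[0,0,-0.1],[0,0,0],[0,0,0],[0,0,0],[0,0,0],[0,0,0],[0,0,0]], "claw": [0.78,0.78,0.78,0.78,0.78,0.78,0.78,0.78,0.78,0.78,0.78,0.78,0.78,0.3,0.3,0.3,0.3,0.3,0.3], "squeeze": 10}}

```text
clock: 38.92
tcp_pos: [0.4073, 0.3138, 0.011]
tool_rot: [[0.0, 1.0, 0.0], [1.0, -0.0, -0.0], [-0.0, 0.0, -1.0]]
ft_force: [0.6, 0.6, -0.7]
opening: 0.432
grip_force: 10.0
```

Cup C is gripped centred. The pocket fit has residuals below 0.5 mm, and the fitted yaw and button position match. I'll check the top camera's bias against the pile, which I know to be at robot (457.4, 31.2).

Run:
```python
from h import *
c=grab("top");v=cv2.cvtColor(c["pixels"],cv2.COLOR_RGB2HSV)[...,2]
for th in(50,60,70):print([o for o in fit(c,v<th,.056,.04,.075) if 280<o[4][0]<350])
print(proj(c,[.4574,.0312,.056]), readout.observe()['tcp_pos'].round(4))
```

```text
[([456.5, 31.0], np.float64(45.0), 50.1, np.float64(1.0), [316.0, 291.0]), ([454.8, 30.6], np.float64(53.4), 57.2, np.float64(1.1), [317.0, 292.0])]
[([145.3, 97.5], np.float64(68.8), 120.3, np.float64(14.2), [302.0, 461.0]), ([454.8, 30.5], np.float64(54.4), 57.5, np.float64(0.9), [317.0, 292.0])]
[([449.9, 23.9], np.float64(64.3), 73.4, np.float64(3.4), [320.0, 294.0]), ([693.9, 64.2], np.float64(42.4), 70.0, np.float64(9.8), [289.0, 180.0])]
[316.42802762 290.5711336 ] [0.4073 0.3138 0.011 ]
```

>>> {"api": "jog_arm", "payload": {"linear": [[0,0,0.2],[0,0,0.25],[0,0,0.2],[0,0,0.1],[0,-0.25,0],[0,-0.25,0],[0,-0.25,0],[0,-0.25,0],[0,-0.25,0],[0,-0.25,0],[0,-0.25,0],[0,-0.25,0],[-0.02,-0.25,0],[-0.04,-0.25,0],[-0.05,-0.2,0],[-0.05,-0.163,0],[0,0,0],[0,0,0]], "angular": [[0,0,0],[0,0,0],[0,0,0],[0,0,0],[0,0,0],[0,0,0],[0,0,0],[0,0,0],[0,0,0],[0,0,0],[0,0,0],[0,0,0],[0,0,0],[0,0,0],[0,0,0],[0,0,0],[0,0,0],[0,0,0]], "claw": [0.3,0.3,0.3,0.3,0.3,0.3,0.3,0.3,0.3,0.3,0.3,0.3,0.3,0.3,0.3,0.3,0.3,0.3]}}

```text
clock: 41.22
tcp_pos: [0.3751, -0.2583, 0.1609]
tool_rot: [[0.001, 1.0, -0.0], [1.0, -0.001, 0.001], [0.001, -0.0, -1.0]]
ft_force: [0.2, 0.2, -1.4]
opening: 0.43
grip_force: 10.0
```

Run:
```python
from pk import *
c=grab("wrist");m,o=pockets(c);[print(x) for x in o if x[0][0]>300 and x[0][1]>-330]
for P in((.3749,-.2586),(.4513,-.215),(.5392,-.2184)): print(proj(c,[*P,.072]).round(1))
im=c["pixels"];cv2.imwrite("pics/w11.png",im[:,:,::-1])
p=proj(c,[.4513,-.215,.072]).astype(int);print(im[p[1],p[0]],im[p[1]-45,p[0]],im[p[1],p[0]+45])
# bore rim from plate-colour edges along rays from predicted centre
for P in((.3749,-.2586),(.4513,-.215),(.5392,-.2184)):
    pts=[]
    for a in np.arange(0,360,15):
        d=np.array([np.cos(np.radians(a)),np.sin(np.radians(a))]);rs=np.arange(15,31,.5)
        px=[proj(c,[P[0]+d[0]*r/1000,P[1]+d[1]*r/1000,.072]) for r in rs]
        if not all(0<x<639 and 0<y<479 for x,y in px): continue
        g=np.array([im[int(round(y)),int(round(x))].sum() for x,y in px],float)
        k=np.argmax(np.abs(g[4:]-g[:-4]));pts.append((a,rs[k+2],int(g[k+4]-g[k])))
    print(P,[(int(a),float(r),s) for a,r,s in pts if abs(s)>60])
```

```text
[315.7 234.5]
[409.  183.3]
[512.6 188. ]
[234 236 227] [214 216 211] [203 203 197]
(0.3749, -0.2586) [(0, 16.0, -193), (15, 16.5, -234), (30, 16.5, -222), (45, 17.0, -244), (60, 17.5, -230), (75, 19.0, -256), (90, 21.0, -263), (105, 21.5, -238), (120, 21.5, -215), (135, 22.5, -177), (150, 22.5, -149), (165, 20.5, -251), (180, 18.0, -303), (195, 25.0, 210), (330, 22.5, 153), (345, 16.5, -219)]
(0.4513, -0.215) [(0, 22.0, 165), (15, 24.0, 152), (30, 25.0, 156), (45, 24.0, 191), (60, 24.0, 202), (75, 24.0, 220), (90, 24.0, 181), (105, 24.0, 169), (120, 19.0, -229), (135, 21.5, -186), (150, 22.5, -143), (165, 23.0, -129), (180, 22.5, -135), (195, 22.5, -112), (210, 22.0, -91), (225, 20.5, -208), (240, 18.5, -294), (255, 16.5, -300), (270, 22.0, 180), (285, 21.0, 141), (300, 21.5, 154), (315, 22.0, 186), (330, 22.5, 171), (345, 21.5, 177)]
(0.5392, -0.2184) [(0, 24.5, 171), (15, 23.5, 120), (30, 22.0, 142), (45, 21.5, 146), (60, 23.5, 207), (75, 23.5, 194), (90, 22.5, 216), (105, 23.5, 212), (120, 23.5, 142), (135, 22.0, -138), (150, 23.0, -114), (165, 22.5, -126), (180, 23.5, -115), (195, 22.5, -104), (210, 22.5, -90), (225, 21.5, -94), (240, 16.5, -212), (255, 22.5, 180), (270, 22.0, 163), (285, 22.5, 176), (300, 21.5, 170), (315, 21.5, 193), (330, 20.5, 154), (345, 21.0, 142)]
```

Wrist and top cameras agree on the pockets to within 1 mm. The cup is over pocket0, so I'll lower it a few mm in and check the force.

>>> {"api": "jog_arm", "payload": {"linear": [[0,0,-0.2],[0,0,-0.15],[0,0,-0.03],[0,0,-0.02],[0,0,-0.02],[0,0,0]], "angular": [[0,0,0],[0,0,0],[0,0,0],[0,0,0],[0,0,0],[0,0,0]], "claw": [0.3,0.3,0.3,0.3,0.3,0.3]}}

```text
clock: 42.02
tcp_pos: [0.3755, -0.2589, 0.0774]
tool_rot: [[0.001, 1.0, 0.001], [1.0, -0.001, -0.0], [-0.0, 0.001, -1.0]]
ft_force: [-0.0, 0.4, -0.6]
opening: 0.435
grip_force: 10.0
```

No resistance at 5 mm in. I'll continue to 1 mm above the floor, release and rise.

>>> {"api": "jog_arm", "payload": {"linear": [[0,0,-0.04],[0,0,-0.04],[0,0,-0.03],[0,0,-0.015],[0,0,0],[0,0,0]], "angular": [[0,0,0],[0,0,0],[0,0,0],[0,0,0],[0,0,0],[0,0,0]], "claw": [0.3,0.3,0.3,0.3,0.3,0.3]}}

```text
clock: 42.78
tcp_pos: [0.3754, -0.2589, 0.0521]
tool_rot: [[0.001, 1.0, 0.0], [1.0, -0.001, -0.0], [-0.0, 0.0, -1.0]]
ft_force: [0.2, 0.8, 0.5]
opening: 0.434
grip_force: 10.0
```

>>> {"api": "jog_arm", "payload": {"linear": [[0,0,0],[0,0,0],[0,0,0],[0,0,0.2],[0,0,0.3]], "angular": [[0,0,0],[0,0,0],[0,0,0],[0,0,0],[0,0,0]], "claw": [0.7,0.7,0.7,0.7,0.7]}}

```text
clock: 43.4
tcp_pos: [0.3744, -0.2581, 0.1522]
tool_rot: [[0.001, 1.0, -0.003], [1.0, -0.001, 0.002], [0.002, -0.003, -1.0]]
ft_force: [0.6, -0.9, -0.4]
opening: 0.703
grip_force: 0.0
```

```bash
cat > cu.py <<'E'
from h import *
def cups():
    c=grab("top");v=cv2.cvtColor(c["pixels"],cv2.COLOR_RGB2GRAY);v=cv2.resize(v,None,fx=4,fy=4,interpolation=cv2.INTER_CUBIC)
    h=cv2.HoughCircles(v[600:1600,500:1300],cv2.HOUGH_GRADIENT_ALT,1,60,param1=150,param2=.6,minRadius=33,maxRadius=50)
    if h is None: return
    for x,y,r in h.reshape(-1,3): p=((x+500+.5)/4-.5,(y+600+.5)/4-.5);print(np.round(p,1),round(r/4,1),(onz(c,p,.05)[:2]*1000).round(1))
E
python3 -c "
from cu import *
cups();print(readout.observe()['tcp_pos'].round(4))"
```

```text
[276.9 175.6] 10.9 [708.8  88.6]
[242.9 256.9] 10.3 [542.6 173.7]
[238.6 223.9] 9.3 [612.8 177.1]
[177.4 266.1] 9.5 [537.7 308.1]
[314.9 292.4] 11.4 [454.7  34.6]
[241.1 313.4] 11.3 [428.5 186.1]
[172.6 207.1] 11.2 [663.2 311.4]
[276.9 175.6] 9.0 [708.8  88.6]
[ 0.377  -0.2603  0.1596]
```

The check shows that one cup was knocked from (655,171) to about (613,177), next to the beaker at (556,177). I'll handle it with fingers closing along y. First cup B at (536,307): squeeze along y, then grip along x.

>>> {"api": "jog_arm", "payload": {"linear": [[0.0663,0.2362,0],[0.0663,0.2362,0],[0.0663,0.2362,0],[0.0663,0.2362,0],[0.0663,0.2362,0],[0.0663,0.2362,0],[0.0663,0.2362,0],[0.0663,0.2362,0],[0.0663,0.2362,0],[0.0663,0.2362,0],[0.0663,0.2362,0],[0.0663,0.2362,0],[0,0,0],[0,0,-0.3],[0,0,-0.3],[0,0,-0.13],[0,0,0]], "angular": [[0,0,0.1],[0,0,0.1],[0,0,0.1],[0,0,0.1],[0,0,0.1],[0,0,0.1],[0,0,0.1],[0,0,0.1],[0,0,0.1],[0,0,0.1],[0,0,0],[0,0,0],[0,0,0],[0,0,0],[0,0,0],[0,0,0],[0,0,0]], "claw": [0.78,0.78,0.78,0.78,0.78,0.78,0.78,0.78,0.78,0.78,0.78,0.78,0.78,0.78,0.78,0.78,0.78], "squeeze": 6}}

```text
clock: 45.58
tcp_pos: [0.5329, 0.3067, 0.0044]
tool_rot: [[-1.0, 0.001, -0.004], [0.001, 1.0, -0.002], [0.004, -0.002, -1.0]]
ft_force: [0.1, -0.4, 0.3]
opening: 0.777
grip_force: 0.0
```

>>> {"api": "jog_arm", "payload": {"linear": [[0.01,0,0.033],[0,0,0],[0,0,0],[0,0,0],[0,0,0],[0,0,0],[0,0,0],[0,0,0],[0,0,0],[0,0,0],[0,0,0],[0,0,0],[0,0,0],[0,0,0],[0,0,0],[0,0,0],[0,0,0]], "angular": [[0,0,0],[0,0,0],[0,0,0],[0,0,0],[0,0,0],[0,0,0],[0,0,0],[0,0,-0.1],[0,0,-0.1],[0,0,-0.1],[0,0,-0.1],[0,0,-0.1],[0,0,-0.1],[0,0,-0.1],[0,0,-0.1],[0,0,-0.1],[0,0,-0.1]], "claw": [0.78,0.3,0.3,0.3,0.3,0.78,0.78,0.78,0.78,0.78,0.78,0.78,0.78,0.78,0.78,0.78,0.78]}}

```text
clock: 47.7
tcp_pos: [0.5363, 0.3081, 0.0125]
tool_rot: [[0.006, 1.0, -0.0], [1.0, -0.006, -0.0], [-0.0, -0.0, -1.0]]
ft_force: [1.1, -0.9, 0.3]
opening: 0.776
grip_force: 0.0
```

>>> {"api": "jog_arm", "payload": {"linear": [[0,0,0],[0,0,0],[0,0,0],[0,0,0],[0,0,0],[0,0,0]], "angular": [[0,0,0],[0,0,0],[0,0,0],[0,0,0],[0,0,0],[0,0,0]], "claw": [0.78,0.3,0.3,0.3,0.3,0.3], "squeeze": 10}}

```text
clock: 48.45
tcp_pos: [0.5364, 0.3081, 0.0126]
tool_rot: [[0.0, 1.0, 0.0], [1.0, -0.0, -0.0], [-0.0, 0.0, -1.0]]
ft_force: [0.3, -0.1, -0.1]
opening: 0.436
grip_force: 10.0
```

>>> {"api": "jog_arm", "payload": {"linear": [[0,0,0.2],[0,0,0.3],[0,0,0.25],[-0.0355,-0.2178,0],[-0.0355,-0.2178,0],[-0.0355,-0.2178,0],[-0.0355,-0.2178,0],[-0.0355,-0.2178,0],[-0.0355,-0.2178,0],[-0.0355,-0.2178,0],[-0.0355,-0.2178,0],[-0.0355,-0.2178,0],[-0.0355,-0.2178,0],[-0.0355,-0.2178,0],[-0.0355,-0.2178,0],[0,0,0],[0,0,-0.2],[0,0,-0.1],[0,0,0],[0,0,0]], "angular": [[0,0,0],[0,0,0],[0,0,0],[0,0,0],[0,0,0],[0,0,0],[0,0,0],[0,0,0],[0,0,0],[0,0,0],[0,0,0],[0,0,0],[0,0,0],[0,0,0],[0,0,0],[0,0,0],[0,0,0],[0,0,0],[0,0,0],[0,0,0]], "claw": [0.3,0.3,0.3,0.3,0.3,0.3,0.3,0.3,0.3,0.3,0.3,0.3,0.3,0.3,0.3,0.3,0.3,0.3,0.3,0.3]}}

```text
clock: 50.95
tcp_pos: [0.4516, -0.2145, 0.1034]
tool_rot: [[0.0, 1.0, 0.001], [1.0, -0.0, -0.0], [-0.0, 0.001, -1.0]]
ft_force: [-0.1, -0.3, -0.5]
opening: 0.43
grip_force: 10.0
```

>>> {"api": "jog_arm", "payload": {"linear": [[0,0,-0.06],[0,0,-0.035],[0,0,-0.03],[0,0,0]], "angular": [[0,0,0],[0,0,0],[0,0,0],[0,0,0]], "claw": [0.3,0.3,0.3,0.3]}}

```text
clock: 51.45
tcp_pos: [0.4509, -0.2145, 0.0771]
tool_rot: [[0.001, 1.0, -0.001], [1.0, -0.001, 0.001], [0.001, -0.001, -1.0]]
ft_force: [-0.4, 0.6, 0.0]
opening: 0.433
grip_force: 10.0
```

>>> {"api": "jog_arm", "payload": {"linear": [[0,0,-0.04],[0,0,-0.04],[0,0,-0.035],[0,0,0],[0,0,0],[0,0,0],[0,0,0],[0,0,0.2],[0,0,0.3],[0,0,0],[0,0,0]], "angular": [[0,0,0],[0,0,0],[0,0,0],[0,0,0],[0,0,0],[0,0,0],[0,0,0],[0,0,0],[0,0,0],[0,0,0],[0,0,0]], "claw": [0.3,0.3,0.3,0.3,0.65,0.65,0.65,0.65,0.65,0.65,0.65]}}

```text
clock: 52.82
tcp_pos: [0.4511, -0.2146, 0.1546]
tool_rot: [[0.001, 1.0, 0.0], [1.0, -0.001, -0.0], [-0.0, 0.0, -1.0]]
ft_force: [-0.1, 1.1, -0.8]
opening: 0.651
grip_force: 0.0
```

```bash
python3 -c "
from cu import *
cups();print(readout.observe()['tcp_pos'].round(4))"
```

```text
[275.9 174.4] 10.3 [711.8  90.4]
[238.1 224.1] 9.3 [612.4 178.2]
[314.1 290.9] 10.9 [457.9  35.8]
[241.4 255.9] 9.3 [545.  176.6]
[ 0.4507 -0.2143  0.154 ]
```

The cup is now stable at about (611,178), so I go for it with fingers closing along y, which keeps them clear of the beaker.

>>> {"api": "jog_arm", "payload": {"linear": [[0.081,0.1963,0],[0.081,0.1963,0],[0.081,0.1963,0],[0.081,0.1963,0],[0.081,0.1963,0],[0.081,0.1963,0],[0.081,0.1963,0],[0.081,0.1963,0],[0.081,0.1963,0],[0.081,0.1963,0],[0,0,0],[0,0,0],[0,0,-0.3],[0,0,-0.2],[0,0,-0.15],[0,0,-0.058],[0,0,0],[0,0,0]], "angular": [[0,0,0.1],[0,0,0.1],[0,0,0.1],[0,0,0.1],[0,0,0.1],[0,0,0.1],[0,0,0.1],[0,0,0.1],[0,0,0.1],[0,0,0.1],[0,0,0],[0,0,0],[0,0,0],[0,0,0],[0,0,0],[0,0,0],[0,0,0],[0,0,0]], "claw": [0.7,0.7,0.7,0.7,0.7,0.7,0.7,0.7,0.7,0.7,0.7,0.7,0.7,0.7,0.7,0.7,0.7,0.7]}}

```text
clock: 55.12
tcp_pos: [0.614, 0.1779, 0.0143]
tool_rot: [[-1.0, 0.001, 0.002], [0.001, 1.0, 0.0], [-0.002, 0.0, -1.0]]
ft_force: [0.5, 0.0, -0.2]
opening: 0.704
grip_force: 0.0
```

>>> {"api": "jog_arm", "payload": {"linear": [[0,0,0],[0,0,0],[0,0,0],[0,0,0],[0,0,0]], "angular": [[0,0,0],[0,0,0],[0,0,0],[0,0,0],[0,0,0]], "claw": [0.3,0.3,0.3,0.3,0.3]}}

```text
clock: 55.75
tcp_pos: [0.6134, 0.1781, 0.0133]
tool_rot: [[-1.0, 0.001, 0.001], [0.001, 1.0, 0.0], [-0.001, 0.0, -1.0]]
ft_force: [-0.4, 0.4, 4.9]
opening: 0.436
grip_force: 10.0
```

>>> {"api": "jog_arm", "payload": {"linear": [[0,0,0.1],[0,0,0],[0.105,-0.045,0],[0.105,-0.045,0],[0,0,0],[0,0,-0.06],[0,0,-0.038],[0,0,0],[0,0,0],[0,0,0],[0,0,0],[0,0,0],[0,0,0]], "angular": [[0,0,0],[0,0,0],[0,0,0],[0,0,0],[0,0,0],[0,0,0],[0,0,0],[0,0,0],[0,0,0],[0,0,0],[0,0,0],[0,0,0],[0,0,0]], "claw": [0.3,0.3,0.3,0.3,0.3,0.3,0.3,0.3,0.3,0.78,0.78,0.78,0.78]}}

```text
clock: 57.38
tcp_pos: [0.6552, 0.1599, 0.0135]
tool_rot: [[-1.0, 0.001, 0.0], [0.001, 1.0, 0.0], [-0.0, 0.0, -1.0]]
ft_force: [-0.5, 0.0, -0.5]
opening: 0.779
grip_force: 0.0
```

>>> {"api": "jog_arm", "payload": {"linear": [[0,0,0],[0,0,0],[0,0,0],[0,0,0],[0,0,0],[0,0,0],[0,0,0],[0,0,0],[0,0,0],[0,0,0],[0,0,0],[0,0,0],[0,0,0],[0,0,0],[0,0,0],[0,0,0],[0,0,0]], "angular": [[0,0,-0.1],[0,0,-0.1],[0,0,-0.1],[0,0,-0.1],[0,0,-0.1],[0,0,-0.1],[0,0,-0.1],[0,0,-0.1],[0,0,-0.1],[0,0,-0.1],[0,0,0],[0,0,0],[0,0,0],[0,0,0],[0,0,0],[0,0,0],[0,0,0]], "claw": [0.78,0.78,0.78,0.78,0.78,0.78,0.78,0.78,0.78,0.78,0.78,0.3,0.3,0.3,0.3,0.3,0.3]}}

```text
clock: 59.5
tcp_pos: [0.6552, 0.16, 0.0134]
tool_rot: [[0.001, 1.0, 0.0], [1.0, -0.001, 0.0], [0.0, 0.0, -1.0]]
ft_force: [-0.1, -0.3, -0.3]
opening: 0.436
grip_force: 10.0
```

>>> {"api": "jog_arm", "payload": {"linear": [[0,0,0.2],[0,0,0.3],[0,0,0.25],[-0.0581,-0.189,0],[-0.0581,-0.189,0],[-0.0581,-0.189,0],[-0.0581,-0.189,0],[-0.0581,-0.189,0],[-0.0581,-0.189,0],[-0.0581,-0.189,0],[-0.0581,-0.189,0],[-0.0581,-0.189,0],[-0.0581,-0.189,0],[0,0,0],[0,0,-0.2],[0,0,-0.1],[0,0,0],[0,0,0]], "angular": [[0,0,0],[0,0,0],[0,0,0],[0,0,0],[0,0,0],[0,0,0],[0,0,0],[0,0,0],[0,0,0],[0,0,0],[0,0,0],[0,0,0],[0,0,0],[0,0,0],[0,0,0],[0,0,0],[0,0,0],[0,0,0]], "claw": [0.3,0.3,0.3,0.3,0.3,0.3,0.3,0.3,0.3,0.3,0.3,0.3,0.3,0.3,0.3,0.3,0.3,0.3]}}

```text
clock: 61.75
tcp_pos: [0.5396, -0.2179, 0.1043]
tool_rot: [[0.0, 1.0, 0.001], [1.0, -0.0, -0.0], [-0.0, 0.001, -1.0]]
ft_force: [0.3, 0.2, 0.5]
opening: 0.435
grip_force: 10.0
```

>>> {"api": "jog_arm", "payload": {"linear": [[0,0,-0.06],[0,0,-0.035],[0,0,-0.03],[0,0,0],[0,0,0]], "angular": [[0,0,0],[0,0,0],[0,0,0],[0,0,0],[0,0,0]], "claw": [0.3,0.3,0.3,0.3,0.3]}}

```text
clock: 62.38
tcp_pos: [0.5391, -0.2181, 0.0785]
tool_rot: [[0.001, 1.0, 0.0], [1.0, -0.001, -0.0], [-0.0, 0.0, -1.0]]
ft_force: [-0.2, 0.3, -0.4]
opening: 0.436
grip_force: 10.0
```

Inside the bore with no resistance. I'll seat it, release and rise.

>>> {"api": "jog_arm", "payload": {"linear": [[0,0,-0.04],[0,0,-0.04],[0,0,-0.04],[0,0,0],[0,0,0],[0,0,0],[0,0,0],[0,0,0.2],[0,0,0.2],[0,0.2,0.1],[0,0.2,0],[0,0,0],[0,0,0]], "angular": [[0,0,0],[0,0,0],[0,0,0],[0,0,0],[0,0,0],[0,0,0],[0,0,0],[0,0,0],[0,0,0],[0,0,0],[0,0,0],[0,0,0],[0,0,0]], "claw": [0.3,0.3,0.3,0.3,0.65,0.65,0.65,0.65,0.65,0.2,0,0,0]}}

```text
clock: 64.0
tcp_pos: [0.5391, -0.1384, 0.1545]
tool_rot: [[0.0, 1.0, 0.0], [1.0, -0.0, -0.0], [-0.0, 0.0, -1.0]]
ft_force: [0.2, 1.0, 0.1]
opening: 0.245
grip_force: 0.0
```

Run:
```python
from h import *
s=readout.observe();print(s['tcp_pos'].round(4),s['opening'])
c=grab("wrist");d=grab("side");t=grab("top")
# button white cap in wrist, near its projection
g=cv2.cvtColor(c["pixels"],cv2.COLOR_RGB2GRAY)
print("btn proj",proj(c,[.4975,-.1485,.09]).round(1),[o for z in(.09,) for o in fit(c,g>150,z,.02,.034)],[o for o in fit(c,g<75,.085,.03,.05) if o[3]<1.5])
o=np.zeros((600,800,3),np.uint8);o[:300,:400]=cv2.resize(c["pixels"],(400,300));o[:300,400:]=cv2.resize(t["pixels"][160:340,380:620],(400,300))
o[300:,:400]=cv2.resize(d["pixels"][260:410,230:430],(400,300));o[300:,400:]=cv2.resize(d["pixels"][90:315,150:450],(400,300))
cv2.imwrite("pics/m12.png",o[:,:,::-1])
```

```text
[ 0.5391 -0.1384  0.1545] 0.24470120201132936
btn proj [263.5 255.1] [([497.7, -145.6], np.float64(22.4), 27.2, np.float64(1.8), [264.0, 252.0]), ([745.3, -125.6], np.float64(21.6), 33.5, np.float64(3.9), [575.0, 230.0]), ([776.3, -69.7], np.float64(24.5), 35.7, np.float64(4.5), [625.0, 159.0]), ([637.5, 4.2], np.float64(24.8), 40.9, np.float64(5.1), [457.0, 44.0]), ([522.4, 8.8], np.float64(20.1), 32.6, np.float64(4.1), [291.0, 33.0])] [([497.8, -149.2], np.float64(31.7), 33.7, np.float64(0.6), [265.0, 254.0])]
```

View pics/m12.png

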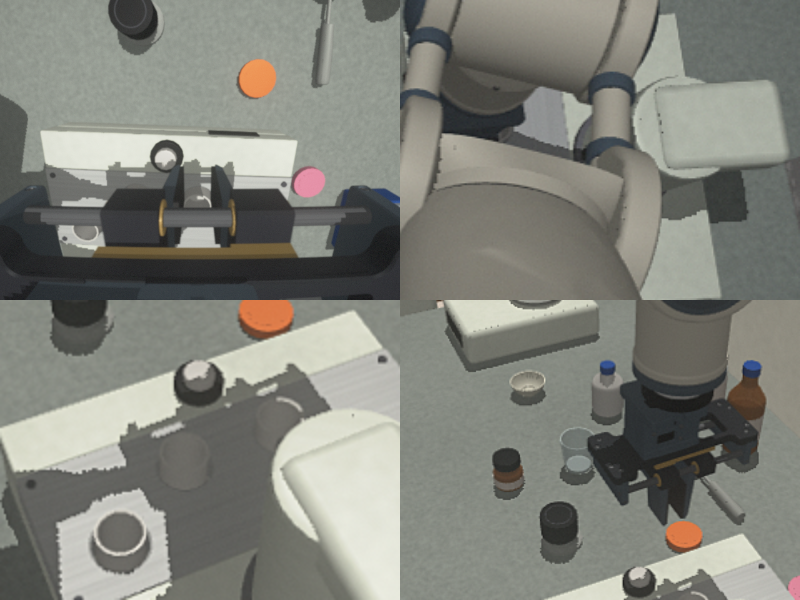

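All three cups stand low in their pockets, the pile is straight, and the jar, beaker and dish look undisturbed. Now I move over the button at (497.5,-148.5) with the fingers shut.

>>> {"api": "jog_arm", "payload": {"linear": [[-0.104,-0.025,0],[-0.104,-0.025,0],[0,0,0],[0,0,0],[0,0,-0.2],[0,0,-0.15],[0,0,0],[0,0,0]], "angular": [[0,0,0],[0,0,0],[0,0,0],[0,0,0],[0,0,0],[0,0,0],[0,0,0],[0,0,0]], "claw": [0,0,0,0,0,0,0,0]}}

```text
clock: 65.15
tcp_pos: [0.4983, -0.1483, 0.0853]
tool_rot: [[0.001, 1.0, 0.001], [1.0, -0.001, -0.0], [-0.0, 0.001, -1.0]]
ft_force: [0.6, 0.0, -0.7]
opening: 0.002
grip_force: 0.0
```

>>> {"api": "jog_arm", "payload": {"linear": [[0,0,-0.02],[0,0,-0.02],[0,0,-0.02],[0,0,0]], "angular": [[0,0,0],[0,0,0],[0,0,0],[0,0,0]], "claw": [0,0,0,0]}}

```text
clock: 65.65
tcp_pos: [0.4972, -0.148, 0.0722]
tool_rot: [[0.001, 1.0, -0.0], [1.0, -0.001, 0.0], [0.0, -0.0, -1.0]]
ft_force: [-0.1, -0.7, -0.5]
opening: 0.009
grip_force: 0.0
```

>>> {"api": "jog_arm", "payload": {"linear": [[0,0,-0.01],[0,0,-0.01],[0,0,0]], "angular": [[0,0,0],[0,0,0],[0,0,0]], "claw": [0,0,0]}}

```text
clock: 66.03
tcp_pos: [0.4975, -0.1481, 0.0684]
tool_rot: [[0.001, 1.0, 0.0], [1.0, -0.001, -0.0], [-0.0, 0.0, -1.0]]
ft_force: [0.1, -0.3, 1.3]
opening: 0.0
grip_force: 0.9
```

>>> {"api": "jog_arm", "payload": {"linear": [[0,0,-0.01],[0,0,-0.01],[0,0,0]], "angular": [[0,0,0],[0,0,0],[0,0,0]], "claw": [0,0,0]}}

```text
clock: 66.4
tcp_pos: [0.4975, -0.1481, 0.0644]
tool_rot: [[0.001, 1.0, 0.0], [1.0, -0.001, -0.0], [-0.0, 0.0, -1.0]]
ft_force: [0.4, 0.9, 4.3]
opening: 0.004
grip_force: 2.0
```

Pressing the button: 1.3 N rising to 4.3 N. I'll go to the stop.

>>> {"api": "jog_arm", "payload": {"linear": [[0,0,-0.007],[0,0,-0.006],[0,0,0]], "angular": [[0,0,0],[0,0,0],[0,0,0]], "claw": [0,0,0]}}

```text
clock: 66.78
tcp_pos: [0.4975, -0.1481, 0.0627]
tool_rot: [[0.001, 1.0, 0.001], [1.0, -0.001, -0.0], [-0.0, 0.001, -1.0]]
ft_force: [-5.6, 2.3, 24.8]
opening: 0.007
grip_force: 12.5
```

The stop is reached at 25 N, about 6 mm past first contact. Retracting and taking a final check.

>>> {"api": "jog_arm", "payload": {"linear": [[0,0,0.05],[0,0,0.2],[0,0,0.25],[0,0.25,0.1],[0,0.25,0],[0,0.25,0],[0,0.25,0],[0,0.25,0],[0,0.25,0],[0,0.25,0],[0,0.25,0],[0,0,0],[0,0,0]], "angular": [[0,0,0],[0,0,0],[0,0,0],[0,0,0],[0,0,0],[0,0,0],[0,0,0],[0,0,0],[0,0,0],[0,0,0],[0,0,0],[0,0,0],[0,0,0]], "claw": [0,0,0,0,0,0,0,0,0,0,0,0,0]}}

```text
clock: 68.4
tcp_pos: [0.497, 0.2516, 0.1815]
tool_rot: [[0.0, 1.0, -0.001], [1.0, -0.0, -0.001], [-0.001, -0.001, -1.0]]
ft_force: [-0.6, 0.5, 0.1]
opening: 0.002
grip_force: 0.0
```

Run:
```python
from h import *
c=grab("top");v=cv2.cvtColor(c["pixels"],cv2.COLOR_RGB2GRAY);h=cv2.resize(v,None,fx=4,fy=4,interpolation=cv2.INTER_CUBIC)
k=cv2.HoughCircles(h[680:1400,1560:2000],cv2.HOUGH_GRADIENT_ALT,1,60,param1=120,param2=.5,minRadius=33,maxRadius=55)
for x,y,r in ([] if k is None else k.reshape(-1,3)): p=((x+1560+.5)/4-.5,(y+680+.5)/4-.5);print(np.round(p,1),round(r/4,1),(onz(c,p,.09)[:2]*1000).round(1))
for th in(50,60):print([o for o in fit(c,v<th,.056,.04,.075) if 280<o[4][0]<350])
```

```text
[441.4 280.1] 11.9 [ 448.5 -213.2]
[470.4 315.6] 9.8 [ 374.8 -258. ]
[436.9 235.1] 10.4 [ 538.3 -218.2]
[404.1 260.6] 12.0 [ 494.3 -146.3]
[453.6 200.4] 11.4 [ 605.5 -262.6]
[404.1 260.6] 9.7 [ 494.3 -146.3]
[441.4 280.1] 9.3 [ 448.5 -213.2]
[470.4 315.6] 12.2 [ 374.8 -258. ]
[436.9 235.1] 8.5 [ 538.3 -218.2]
[([454.7, 31.2], np.float64(54.2), 57.4, np.float64(0.9), [317.0, 292.0])]
[([454.6, 30.6], np.float64(55.9), 61.3, np.float64(1.0), [317.0, 292.0])]
```

The cup rims at 90 mm height lie over pockets 0, 1 and 2, so the cups are fully down, and the pile is unchanged. Handing in.

```bash
python3 -c "
from station import env
print(env.close_job())"
```

```text
the job is handed in; nothing more can be done
None
```

The job is handed in: the three black covers are piled squarely on the stand, the three white cups sit fully down in pockets 0, 1 and 2, and the start button was pressed to its stop last and released, though I took no close look at it springing back.

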